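Tip a flat bar out of the stock bin and clamp it on the engraving block

TASK

Take the flat bar (not the round rod) out of the stock bin by tipping its projecting end up over the front stop and drawing it out through its slot. Lay it on edge in both cradles of the engraving block and slide it up against the block's end stop; only then turn the guarded knob clockwise as far as it goes, so that the keeper lies across the bar. Leave the round rod and everything else on the bench where it is.

Things in the scene. Friction and masses are not known exactly. Their poses are not given: they have to be found in the camera images.
- bin: Grey stock bin, fixed; closed but for two slots in one wall, under a fixed clear roof (top 126 mm). Origin on the bench under the outer face of the slotted wall, midway between the slots; z up, -y is the way out. Two lanes 15 mm wide along y, at x = -30 and +30 mm, floor 30 mm above the bench, from y = 0 to the back wall at 157 mm. Outside the wall there is only an 8 mm thick base plate, 112 mm wide.
- slotted_wall (a point): Lane-floor level (30 mm up) on the outer face of the bin's slotted wall, midway between the slots; axes as the bin's. Wall 6 mm thick; over each lane a slot 15 mm wide from the lane floor up to 110 mm above the bench. Stock lies on the lane floor and sticks out 94 to 106 mm. With its tail on the floor it tilts up to about 22 degrees before meeting the slot's top.
- front_stop (a point): Middle of the top edge, inner face, of the bin's front stop: a plate right across the bin, 6 mm thick, 112 mm out from the slotted wall, top 66 mm above the bench. It ends 6 to 18 mm ahead of the stock and stands 12 mm above the flat bar's top, so stock cannot be pulled straight out; tilted about its tail, over 10 degrees clears it (15 degrees suits) and it then comes out along its own line.
- bar_center (a point): Centre of the flat bar: plain aluminium, 240 mm long (its y axis), 8 mm thick (x), 24 mm tall (z), about 125 g, loose. It starts on edge in one of the bin's two lanes (either one), y axis along the bin's y, centre 42 mm above the bench, and so a little inside the slotted wall. Both ends are alike.
- rod_center (a point): Centre of the round rod in the other lane: plain aluminium, 12 mm diameter, 240 mm long along its y axis. To be left alone.
- block: Engraving block, fixed: base plate 12 mm thick, x -120 to 130, y -47 to 137 mm. Origin on the bench; x along the bar's channel towards the end stop, z up. The bar is home on edge in both cradles, an end against the stop: its centre at x = 0, y = 0, z = 42 mm, length along x, top at 54 mm. Beyond and between the cradles fingers have free room beside the bar and 18 mm below it.
- cradle_near (a point): Slot floor centre (30 mm above the bench) of one cradle, at block x = -45 mm; axes as the block's. Steel, 20 mm long in x, 44 mm wide in y; slot along x, 15 mm wide, straight cheeks to 44 mm and flared tops to 53 mm above the bench.
- cradle_far (a point): Slot floor centre of the other, like cradle, at block x = +45 mm.
- end_stop (a point): Middle of the top edge of the end stop's face: steel plate across the channel, 50 mm wide, face at block x = +120 mm looking to -x, top 58 mm above the bench.
- keeper (a joint): Angle (rad) of the guarded knob with its keeper arm: 0 = open, grows clockwise seen from above, stop at 1.35 = keeper square across the bar; starts at 0 to 0.4. Stays where left; about 0.06 N m to turn. The arm, 18 mm wide, reaches 85 mm from the knob's axis, 58 to 64 mm above the bench. At value v it points (1.35 - v) rad counter-clockwise of the block's -y direction.
- knob_grip (a point): Point to grip the knob, on its vertical axis (block x = 0, y = 72 mm), 86 mm above the bench. The grip is an upright white bar 44 mm long, 14 mm thick, 63 to 95 mm above the bench; its long side lies along the keeper arm, whose top is 64 mm above the bench (at knob value v, (1.35 - v) rad counter-clockwise of the block's -y direction).
- guard (a point): Centre, at rim height, of the grey round guard about the knob: inner radius 48 mm, outer 54 mm, 70 to 90 mm above the bench, on posts. The fingers must go down inside it only part open.
- case: flat blue plastic case 95 x 125 x 18 mm, a bystander; origin under its centre
- jar: small glass jar, 54 mm diameter, 60 mm high, a bystander; origin under its centre
- graver: screwdriver-like hand tool 150 mm long, a bystander
- podcase: white rounded plastic box 62 x 48 x 22 mm, a bystander; origin under its centre
- benchblock: steel bench block 75 x 75 x 20 mm, a bystander; origin under its centre
- stone_box: clear plastic box 55 x 55 x 18 mm, a bystander; origin under its centre
Things that resemble listed ones, but are neither listed nor needed, are in the scene too. Leave any black or orange look-alike of the part that bears bar_center alone.

How it is judged:
By the outcome, as a careful person would: the job done as asked, in the order asked, and still so for the second after the job is handed in, with the robot touching nothing.
It also fails if it takes over 48 s, if anything falls off the work surface, if the arm or the gripper's body presses on something with over 40 N, if the wrist force passes 120 N, or if a joint passes its speed limit or range.

ROBOT

A 6-joint arm with a two-finger parallel gripper is mounted at the origin on the work surface. World frame = base frame: x ahead of the robot, y to its left, z up, the work surface at z = 0. Lengths are in m, angles in rad, forces in N, time in s.
With the tool pointing down it reaches from about 0.25 to 0.725 m from the base axis. Payload 4 kg.
Tool frame: the origin (TCP) lies at the very end of the fingers, on their centre line; the grasp point (between the pads) lies 19 mm behind it; z points along the fingers, y is the direction in which the jaws open and shut (so a half turn about z gives the same grasp; the last joint's range is limited). The gripper opens to 85 mm and grips with 20 to 120 N. Pads are 22 mm wide; open, the fingers measure 114 mm over their backs; the gripper's body (76 mm by 85 mm) begins 54 mm behind the grasp point. The pads swing forward as they close: fully open they stand 13 mm farther back than shut.
Start: joints at [1.212, 0.241, 0.005, 1.335, 0, 1.571], TCP at [0.176, 0.468, 0.196] pointing down, gripper open.
Joint ranges: [-2.72, 2.72], [-1.05, 1.87], [-1.09, 1.28], [-1.99, 2.15], [-1.42, 1.44], [-3.14, 3.14]. Speed limits (rad/s): [2.79, 2.79, 3.14, 3.14, 3.14, 3.14].

INTERFACE

Orientations are given as a unit quaternion [x, y, z, w].
In Python, from workcell import bot, camera gives the robot as it stands. The module is installed in compiled form; this text tells all that it offers.
- The arm moves only by the tool send_rows, never from a script. Its argument "deltas" is a list of rows, each an object with "grip": the opening, from 0 (shut) to 1 (fully open); "translation": the shift along the tool's x, y, z in m, a list of three; "twist": the turn, a rotation vector about the tool's x, y, z in degrees, a list of three. A call has 1 to 5 rows; each row is the pose to reach, as a shift and turn from the pose measured when the call began, along the tool's axes at that moment; what a row does not reach only later rows make up. A row lasts 1/8 s, in which the tool goes at most 62.5 mm and 10.7 degrees, less where a joint would pass 70% of its speed; a pose out of reach is approached as far as the arm can. A call with a gripper value outside its range is refused whole. The fingers move at their own pace and stop on an object; the grip force is fixed at half the most. Time passes only in rows, so rows that repeat a pose let the fingers close. It gives the time, the measured TCP pose, the force and the opening at its end, in the units of the state.
- bot.get_obs(): the state, without advancing time (a new reading comes with each control period).
- camera(name): name is "scene" or "side" or "wrist"; returns a dict with "color" (480x640x3 uint8, blue, green, red), "intrinsics" (3x3 intrinsics, pixels), "xyz" and "rotation" of the camera in the world. Camera axes: x right, y down, z forward; pixel columns grow to the right and rows downward; lengths in m; the calibration is good to about 2 mm. A picture is of the moment at which its call begins. There is no depth.
- bot.job_done(): hands the job in, once; it reports no verdict.
The state is a dict: "clock": time; "joint_pos": joint angles; "joint_vel": joint speeds; "tau": joint torques, N m; "eef_pos": TCP position; "tool_rot": TCP orientation; "ft_force": force on the tool from outside, world axes, zero at the start; "ft_torque": the same for the moment, N m; "grip_width": finger opening in m.
Only numpy, scipy, OpenCV 4.12 (cv2) and the standard library are available. Lean on these libraries where they do the work, as an engineer would, in place of code of your own. Each camera call takes 0.05 s, during which the arm holds its last target.

## Working session

There is one attempt and no reset: what is moved stays moved. The work goes in short steps, Python scripts to look and compute and a tool call to move; the robot and the scene stay as the last step left them, time stands still between calls to the robot, and variables do not carry over. Pictures are saved under pics/ and viewed, and the job is handed in when it is done.

Besides the shell and the picture viewer there is one more tool, called after "Request:" by a JSON object that holds its "name" and its "arguments". send_rows: Moves the arm, as the interface text tells. Its arguments: {"type":"object","properties":{"deltas":{"type":"array","items":{"type":"object","properties":{"grip":{"type":"number"},"translation":{"type":"array","items":{"type":"number"}},"twist":{"type":"array","items":{"type":"number"}}}}}},"required":["deltas"]}

```bash
mkdir -p pics; cat > h.py <<'E'
import numpy as np, cv2
from workcell import bot, camera
def snap(n,f):
    c=camera(n); cv2.imwrite('pics/'+f,c['color']); np.savez('pics/'+f[:-4]+'.npz',K=c['intrinsics'],p=c['xyz'],R=c['rotation']); return c
def load(f):
    d=np.load('pics/'+f+'.npz'); return d
def ray(d,u,v):
    r=np.array(d['R'])@np.linalg.inv(d['K'])@np.array([u,v,1.]); return np.array(d['p']),r
def onz(d,u,v,z):
    p,r=ray(d,u,v); return p+r*(z-p[2])/r[2]
def proj(d,X):
    q=np.array(d['R']).T@(np.array(X)-d['p']); q=d['K']@q; return q[:2]/q[2]
E
python3 - <<'E'
from h import *
for n in['scene','side','wrist']:
    c=snap(n,n+'0.png'); print(n,c['xyz'],np.round(c['rotation'],3).tolist(),c['intrinsics'].tolist())
print(bot.get_obs())
E
```

```text
scene [1.4877363  0.16136059 0.6987554 ] [0.554, 0.675, -0.376, -0.311] [[513.9806913861024, 0.0, 314.76379514241825], [0.0, 513.9806913861024, 234.3223831852025], [0.0, 0.0, 1.0]]
side [ 0.05383025 -1.01468997  0.68524958] [0.837, -0.197, 0.104, -0.501] [[597.6303546138508, 0.0, 331.9844974388615], [0.0, 597.6303546138508, 256.63555510612076], [0.0, 0.0, 1.0]]
wrist [0.10602495 0.49427766 0.3734402 ] [0.812, 0.564, 0.084, 0.122] [[383.3553332060543, 0.0, 326.4098537167676], [0.0, 383.3553332060543, 235.7710385276593], [0.0, 0.0, 1.0]]
{'clock': 0.15, 'joint_pos': array([1.21200837e+00, 2.41233733e-01, 4.02474069e-03, 1.33518911e+00,
       1.02247600e-05, 1.57078728e+00]), 'joint_vel': array([ 7.95275802e-05, -1.06787434e-03,  2.92404944e-03,  9.68792493e-04,
       -1.95426431e-03,  5.47001101e-04]), 'tau': array([-2.46436193e-04, -3.72635078e+01,  2.52638787e+01,  1.23694495e-02,
        8.74706899e-06,  8.31900650e-06]), 'eef_pos': array([0.17537852, 0.46766134, 0.19541718]), 'tool_rot': array([ 1.78428807e-01,  9.83952499e-01, -7.87122830e-04, -1.47939058e-04]), 'ft_force': array([ 0.32279421,  0.41480339, -0.77220926]), 'ft_torque': array([0.05348875, 0.02078594, 0.02057023]), 'grip_width': 0.0857100427633108}
```

```bash
python3 - <<'E'
s=open('h.py').read()
s=s.replace("R=c['rotation'])","R=Rot.from_quat(c['rotation']).as_matrix())").replace("from workcell","from scipy.spatial.transform import Rotation as Rot\nfrom workcell",1)
open('h.py','w').write(s)
import numpy as np
from scipy.spatial.transform import Rotation as Rot
for n in['scene','side','wrist']:
    d=dict(np.load(f'pics/{n}0.npz')); d['R']=Rot.from_quat(d['R']).as_matrix(); np.savez(f'pics/{n}0.npz',**d); print(d['R'].round(2).tolist())
E
```

```text
[[-0.19, 0.51, -0.84], [0.98, 0.1, -0.16], [0.0, -0.85, -0.52]]
[[0.9, -0.23, 0.37], [-0.43, -0.42, 0.8], [-0.02, -0.88, -0.48]]
[[0.35, 0.9, 0.27], [0.94, -0.33, -0.1], [-0.0, 0.29, -0.96]]
```

View pics/scene0.png

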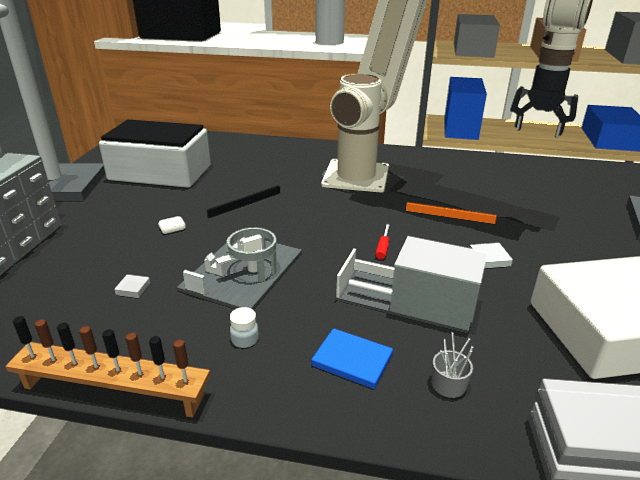

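View pics/side0.png

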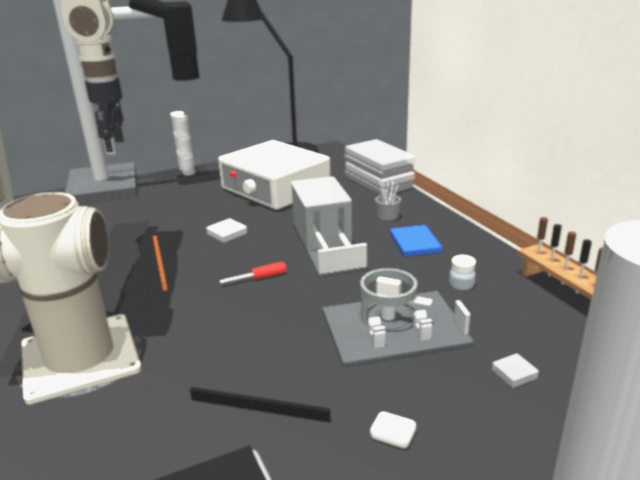

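View pics/wrist0.png

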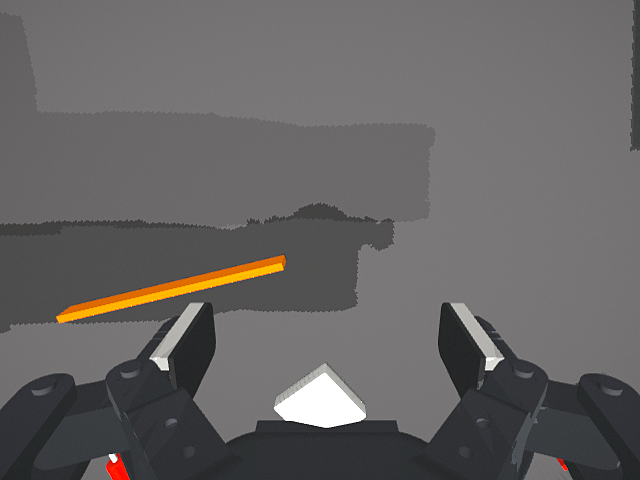

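```bash
python3 - <<'E'
import cv2,numpy as np
a=cv2.imread('pics/scene0.png');b=cv2.imread('pics/side0.png')
def z(im,x,y,w,h,s): return cv2.resize(im[y:y+h,x:x+w],None,fx=s,fy=s,interpolation=cv2.INTER_CUBIC)
cv2.imwrite('pics/c1.png',z(a,325,225,170,110,4.7));cv2.imwrite('pics/c2.png',z(b,280,170,100,105,5.7))
cv2.imwrite('pics/c3.png',z(a,170,215,140,100,5.7));cv2.imwrite('pics/c4.png',z(b,315,260,165,105,4.8))
E
```

```text
(no output)
```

View pics/c1.png

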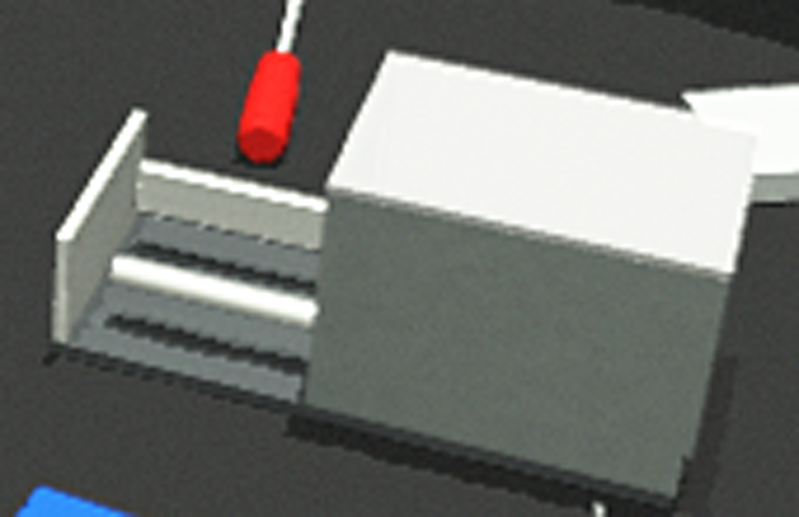

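View pics/c2.png

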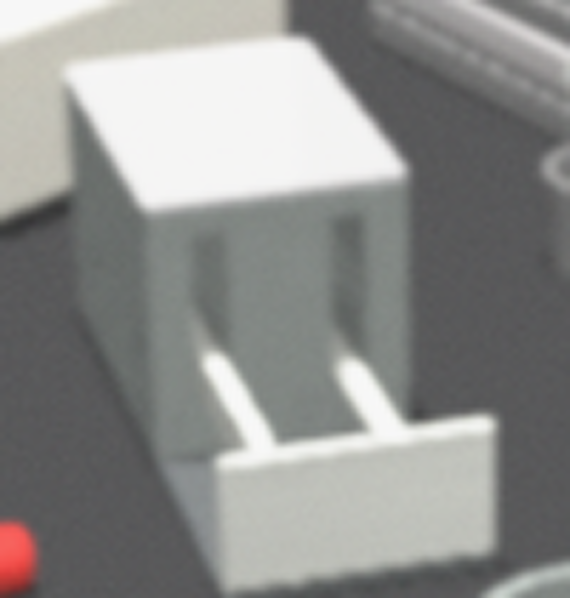

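View pics/c3.png

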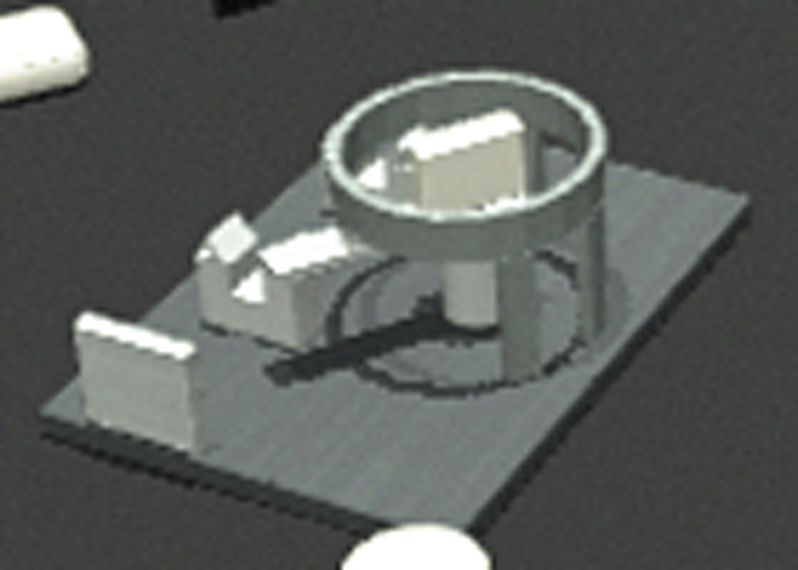

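View pics/c4.png

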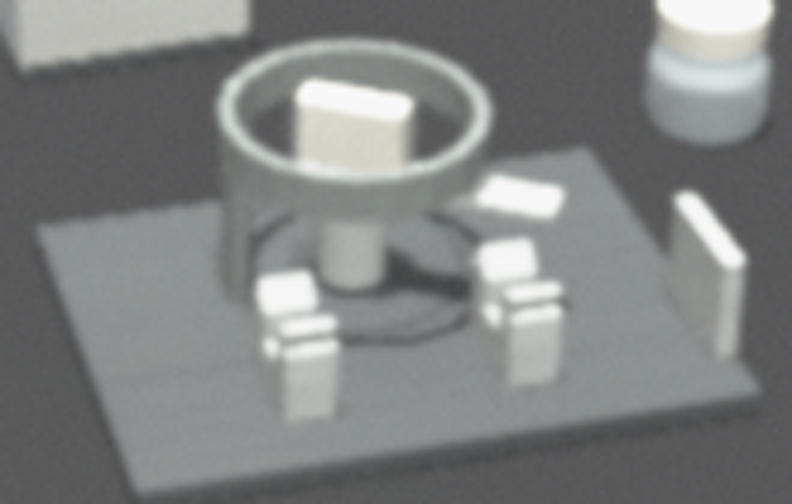

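```bash
cat > m.py <<'E'
from h import *
S=load('scene0');D=load('side0')
def fit(loc,wor):
    loc=np.array(loc)[:,:2];wor=np.array(wor)[:,:2]
    a=loc-loc.mean(0);b=wor-wor.mean(0)
    t=np.arctan2((a[:,0]*b[:,1]-a[:,1]*b[:,0]).sum(),(a*b).sum())
    c,s=np.cos(t),np.sin(t);R=np.array([[c,-s],[s,c]]);T=wor.mean(0)-R@loc.mean(0)
    return t,T,((loc@R.T+T)-wor)*1000
def C1(u,v):return 325+(u-2)/4.7,225+(v-2)/4.7
def C2(u,v):return 280+(u-2.5)/5.7,170+(v-2.5)/5.7
def C3(u,v):return 170+(u-2.5)/5.7,215+(v-2.5)/5.7
def C4(u,v):return 315+(u-2)/4.8,260+(v-2)/4.8
if __name__=='__main__':
    a=[onz(S,*C1(*p),.126) for p in[(390,52),(755,132),(733,272),(328,187)]]
    b=[onz(D,*C2(*p),.126) for p in[(150,212),(65,72),(305,38),(407,172)]]
    st=[onz(D,*C2(*p),.066) for p in[(218,464),(495,420)]]
    st2=[onz(S,*C1(*p),.066) for p in[(137,110),(60,238)]]
    print(np.round(a,4));print(np.round(b,4));print(np.round(st,4),np.round(st2,4))
    for q in(a,b):
        q=np.array(q);print('edges',[np.linalg.norm(q[i]-q[(i+1)%4]).round(4) for i in range(4)])
    k=[(-120,137),(-120,-47),(130,-47),(130,137)]
    bd=[onz(D,*C4(*p),.012) for p in[(38,228),(135,490),(760,392),(590,150)]]
    print(fit(np.array(k)/1000,bd))
    bs=[onz(S,*C3(*p),.012) for p in[(45,412),(748,202)]]
    print(fit(np.array([k[2],k[0]])/1000,bs), np.round(bs,4))
E
python3 m.py
```

```text
[[0.5409 0.1771 0.126 ]
 [0.5754 0.3333 0.126 ]
 [0.6801 0.3165 0.126 ]
 [0.6532 0.1565 0.126 ]]
[[0.5402 0.167  0.126 ]
 [0.5688 0.3284 0.126 ]
 [0.6814 0.3141 0.126 ]
 [0.651  0.1533 0.126 ]]
[[0.5189 0.0582 0.066 ]
 [0.6313 0.0401 0.066 ]] [[0.5194 0.0621 0.066 ]
 [0.6291 0.0422 0.066 ]]
edges [np.float64(0.16), np.float64(0.106), np.float64(0.1622), np.float64(0.1142)]
edges [np.float64(0.1639), np.float64(0.1136), np.float64(0.1636), np.float64(0.1116)]
(np.float64(-0.23352522188841568), array([ 0.55091163, -0.23550568]), array([[-0.48565277,  1.39156083],
       [-0.71939902, -0.62353216],
       [ 0.96864234, -1.07834947],
       [ 0.23640945,  0.3103208 ]]))
(np.float64(-0.2339976948407748), array([ 0.55419801, -0.22971208]), array([[ 2.11004067, -2.49337613],
       [-2.11004067,  2.49337613]])) [[ 0.6676 -0.3031  0.012 ]
 [ 0.4713 -0.0711  0.012 ]]
```

Candidates for the flat bar: the stock in the bin's lane nearer the robot (scene ≈(374,267), side ≈(322,240)), which has a tall flat side. The other lane's stock, scene ≈(370,287), is round-topped, so it is the rod. The black bar at scene (244,200) and the orange bar at (450,212) are look-alikes to leave alone. I chose the robot-side lane (bin x = -30) and will check it in a close wrist crop.

```bash
cat >> h.py <<'E'
def rotd(yaw,tilt=0.,ax=None):
    """tool z down, tool x at yaw (deg) in the plane; tilt: turn about tool y (deg)"""
    c,s=np.cos(np.radians(yaw)),np.sin(np.radians(yaw))
    R=np.array([[c,s,0],[s,-c,0],[0,0,-1.]])
    return R@Rot.from_euler('y',tilt,degrees=True).as_matrix()
def delta(pos,R):
    o=bot.get_obs();R0=Rot.from_quat(o['tool_rot']).as_matrix()
    t=R0.T@(np.array(pos)-o['eef_pos']);w=Rot.from_matrix(R0.T@R).as_rotvec(degrees=True)
    print('t',t.round(4),'w',w.round(2)); return t,w
def st():
    o=bot.get_obs();R=Rot.from_quat(o['tool_rot']).as_matrix()
    print(round(o['clock'],2),'p',o['eef_pos'].round(4),'x',R[:,0].round(3),'z',R[:,2].round(3),'j',np.degrees(o['joint_pos']).round(1),'F',o['ft_force'].round(1),'g',round(o['grip_width'],4))
E
python3 -c "
from h import *
st();delta([.565,.10,.25],rotd(80.3))"
```

```text
0.15 p [0.1754 0.4677 0.1954] x [-0.936  0.351  0.   ] z [-0.001 -0.001 -1.   ] j [69.4 13.8  0.2 76.5  0.  90. ] F [ 0.3  0.4 -0.8] g 0.0857
t [-0.4939 -0.2075 -0.0543] w [-8.000e-02  6.000e-02  7.914e+01]
```

Request:
{"name": "send_rows", "arguments": {"deltas": [{"grip": 0.4, "translation": [-0.06, -0.025, -0.02], "twist": [0, 0, 10]}, {"grip": 0.4, "translation": [-0.115, -0.048, -0.04], "twist": [0, 0, 20]}, {"grip": 0.4, "translation": [-0.17, -0.071, -0.054], "twist": [0, 0, 30]}, {"grip": 0.4, "translation": [-0.225, -0.094, -0.054], "twist": [0, 0, 40]}, {"grip": 0.4, "translation": [-0.28, -0.118, -0.054], "twist": [0, 0, 50]}]}}

```text
clock: 0.78
eef_pos: [0.3974, 0.2575, 0.2498]
tool_rot: [0.58, 0.815, -0.0, 0.0]
ft_force: [0.6, 0.4, -1.0]
grip_width: 0.0341
```

```bash
python3 -c "
from h import *
st();delta([.565,.10,.25],rotd(80.3))"
```

```text
0.78 p [0.3974 0.2575 0.2498] x [-0.328  0.945 -0.001] z [ 0.    -0.001 -1.   ] j [ 33.    9.8   3.2  83.5  -0.  103.8] F [ 0.6  0.4 -1. ] g 0.0341
t [-0.2037  0.1067 -0.    ] w [-0.    0.06 28.82]
```

Request:
{"name": "send_rows", "arguments": {"deltas": [{"grip": 0.4, "translation": [-0.055, 0.028, 0], "twist": [0, 0, 10]}, {"grip": 0.4, "translation": [-0.11, 0.056, 0], "twist": [0, 0, 20]}, {"grip": 0.4, "translation": [-0.16, 0.084, 0], "twist": [0, 0, 28.8]}, {"grip": 0.4, "translation": [-0.204, 0.107, 0], "twist": [0, 0, 28.8]}, {"grip": 0.4, "translation": [-0.204, 0.107, 0], "twist": [0, 0, 28.8]}]}}

```text
clock: 1.4
eef_pos: [0.567, 0.097, 0.2483]
tool_rot: [0.766, 0.643, -0.001, 0.0]
ft_force: [-0.5, 0.9, 0.3]
grip_width: 0.0343
```

```bash
python3 -c "
from h import *
st();snap('wrist','w1.png')"
```

```text
1.4 p [0.567  0.097  0.2483] x [ 0.173  0.985 -0.002] z [-0.002 -0.002 -1.   ] j [ 9.800e+00  2.200e+01  1.940e+01  8.750e+01 -1.000e-01  1.097e+02] F [-0.5  0.9  0.3] g 0.0343
```

View pics/w1.png

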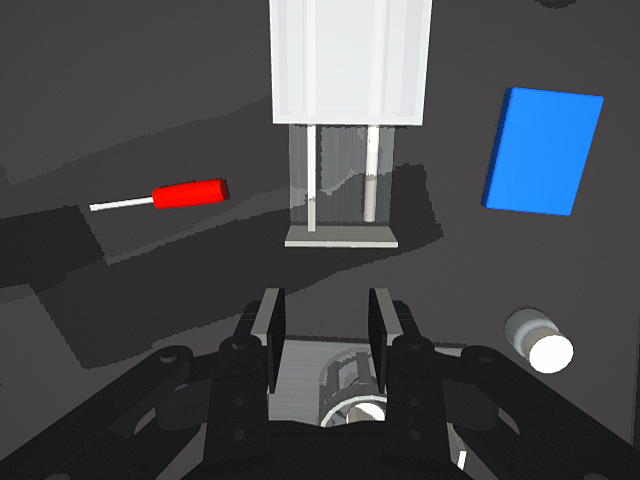

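```bash
python3 - <<'E'
import cv2
a=cv2.imread('pics/w1.png');cv2.imwrite('pics/c5.png',cv2.resize(a[110:255,265:440],None,fx=4,fy=4,interpolation=cv2.INTER_CUBIC))
E
```

```text
(no output)
```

View pics/c5.png

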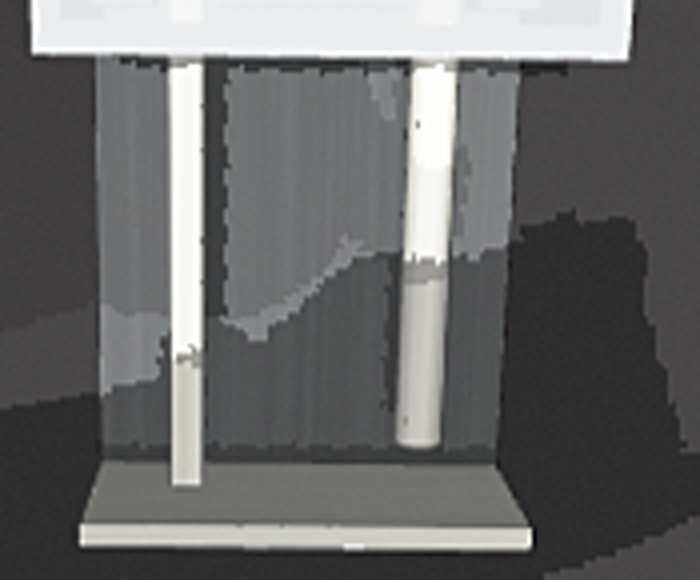

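```bash
cat > m2.py <<'E'
from h import *
W=load('w1')
f=lambda u,v,z:onz(W,265+(u-1.5)/4,110+(v-1.5)/4,z)
a,b=f(32,54,.126),f(632,60,.126);print('roof',a,b,np.linalg.norm(a-b),np.degrees(np.arctan2(*(b-a)[[1,0]])))
a,b=f(80,523,.066),f(531,523,.066);print('stop in',a,b,np.linalg.norm(a-b),np.degrees(np.arctan2(*(b-a)[[1,0]])))
a,b=f(80,548,.066),f(531,548,.066);print('stop out',a,b)
a,b=(f(168,70,.054)+f(203,70,.054))/2,(f(172,484,.054)+f(201,484,.054))/2;print('bar',a,b,np.degrees(np.arctan2(*(a-b)[[1,0]])), np.linalg.norm(f(168,70,.054)-f(203,70,.054)))
E
python3 m2.py
```

```text
roof [0.53986638 0.17433557 0.126     ] [0.65082274 0.15388793 0.126     ] 0.11282472944321881 -10.441621603269407
stop in [0.5198836  0.06445482 0.066     ] [0.62946663 0.04535223 0.066     ] 0.11123556269545073 -9.888479161709688
stop out [0.51856145 0.05808173 0.066     ] [0.62869656 0.03888327 0.066     ]
bar [0.56473391 0.1655227  0.054     ] [0.54650698 0.06643115 0.054     ] 79.57750125661208 0.008177541531893017
```

```bash
python3 -c "
from h import *
delta([.5514,.094,.023],rotd(79.8))"
```

```text
t [-0.0065 -0.0129  0.2257] w [-0.12  0.08  0.35]
```

Request:
{"name": "send_rows", "arguments": {"deltas": [{"grip": 0.4, "translation": [-0.0065, -0.013, 0.05], "twist": [0, 0, 0.4]}, {"grip": 0.4, "translation": [-0.0065, -0.013, 0.1], "twist": [0, 0, 0.4]}, {"grip": 0.4, "translation": [-0.0065, -0.013, 0.15], "twist": [0, 0, 0.4]}, {"grip": 0.4, "translation": [-0.0065, -0.013, 0.165], "twist": [0, 0, 0.4]}, {"grip": 0.4, "translation": [-0.0065, -0.013, 0.165], "twist": [0, 0, 0.4]}]}}

```text
clock: 2.08
eef_pos: [0.5507, 0.0947, 0.0837]
tool_rot: [0.767, 0.642, -0.002, -0.001]
ft_force: [0.0, -0.2, -0.2]
grip_width: 0.034
```

```bash
python3 -c "
from h import *
st();snap('wrist','w2.png');snap('side','s2.png');delta([.5514,.094,.023],rotd(79.8))
d=load('w2');print(proj(d,[.5465,.0664,.054]),proj(d,[.5647,.1655,.054]))"
```

```text
2.08 p [0.5507 0.0947 0.0837] x [ 0.177  0.984 -0.002] z [-0.004 -0.001 -1.   ] j [  9.8  24.6  -1.5  64.1  -0.  110. ] F [ 0.  -0.2 -0.2] g 0.034
t [-0.0011 -0.0016  0.063 ] w [ 0.09  0.01 -0.01]
[327.2413695  299.86605082] [328.38664695 124.17781308]
```

View pics/w2.png

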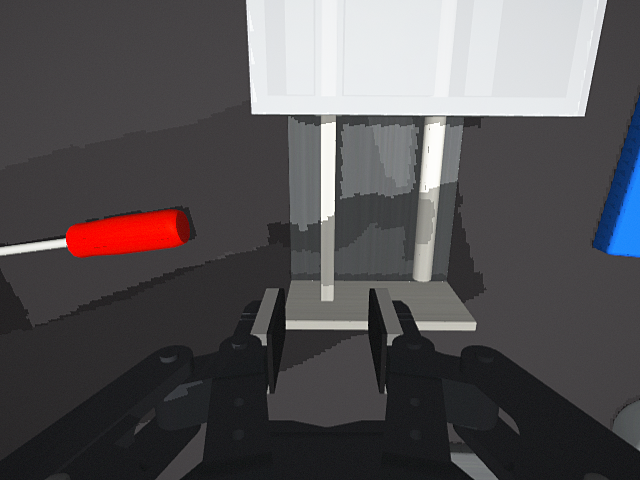

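Request:
{"name": "send_rows", "arguments": {"deltas": [{"grip": 0.4, "translation": [-0.001, -0.001, 0.03], "twist": [0, 0, 0]}, {"grip": 0.4, "translation": [-0.001, -0.001, 0.061], "twist": [0, 0, 0]}, {"grip": 0.4, "translation": [-0.001, -0.001, 0.061], "twist": [0, 0, 0]}, {"grip": 0.1, "translation": [-0.001, -0.001, 0.061], "twist": [0, 0, 0]}, {"grip": 0.0, "translation": [-0.001, -0.001, 0.061], "twist": [0, 0, 0]}]}}

```text
clock: 2.8
eef_pos: [0.5538, 0.0943, 0.0271]
tool_rot: [0.767, 0.641, 0.002, 0.002]
ft_force: [0.2, -0.4, 1.2]
grip_width: 0.0003
```

Request:
{"name": "send_rows", "arguments": {"deltas": [{"grip": 0.0, "translation": [0, 0, 0], "twist": [0, 0, 0]}, {"grip": 0.0, "translation": [0, 0, 0], "twist": [0, 0, 0]}]}}

```text
clock: 3.05
eef_pos: [0.5545, 0.0944, 0.028]
tool_rot: [0.767, 0.641, 0.003, 0.002]
ft_force: [-0.3, 0.1, 1.0]
grip_width: -0.0002
```

```bash
python3 -c "
from h import *
st();snap('wrist','w3.png');snap('side','s3.png')"
```

```text
3.05 p [0.5545 0.0944 0.028 ] x [0.177 0.984 0.002] z [ 0.007  0.001 -1.   ] j [  9.7  27.6  -5.9  56.   -0.  109.9] F [-0.3  0.1  1. ] g -0.0002
```

View pics/w3.png

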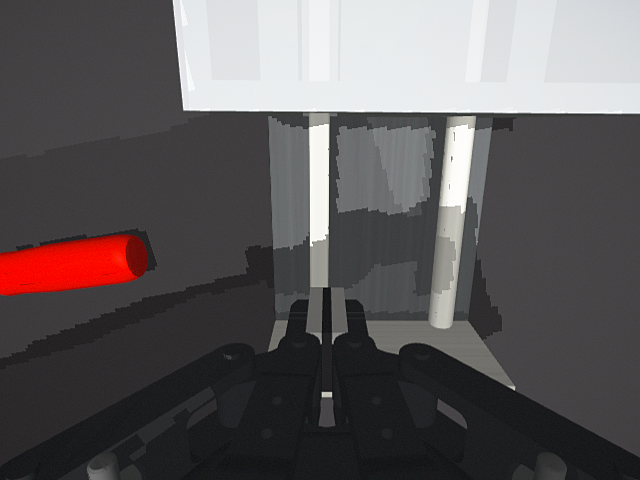

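View pics/s3.png

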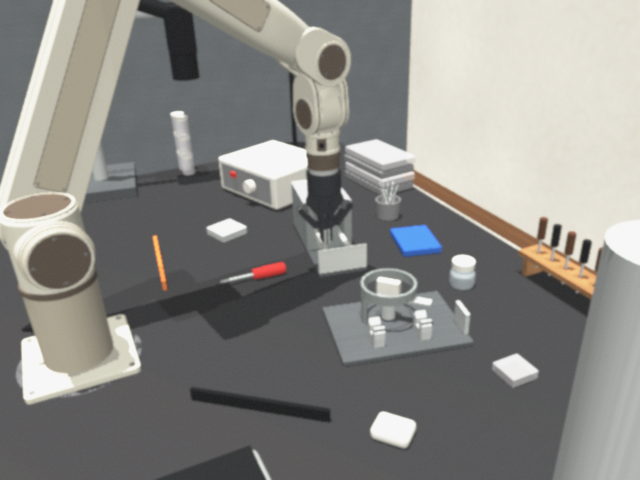

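```bash
python3 - <<'E'
from h import *
a=cv2.imread('pics/w3.png');cv2.imwrite('pics/c6.png',cv2.resize(a[270:430,240:410],None,fx=4.5,fy=3.7,interpolation=cv2.INTER_CUBIC))
a=cv2.imread('pics/s3.png');cv2.imwrite('pics/c7.png',cv2.resize(a[170:290,270:390],None,fx=5,fy=5,interpolation=cv2.INTER_CUBIC))
d=load('w3');print(proj(d,[.5465,.0664,.054]),proj(d,[.5647,.1655,.054]))
o=bot.get_obs();R=Rot.from_quat(o['tool_rot']).as_matrix();print(proj(d,o['eef_pos']),proj(d,o['eef_pos']-.019*R[:,2]))
print(R.T@(d['p']-o['eef_pos']))
d=load('wrist0')
E
```

```text
[319.57738789 355.52983022] [319.46424162 126.89351536]
[324.54933901 274.77138223] [324.45209126 290.95689829]
[ 0.07475965  0.00042804 -0.17872567]
```

View pics/c6.png

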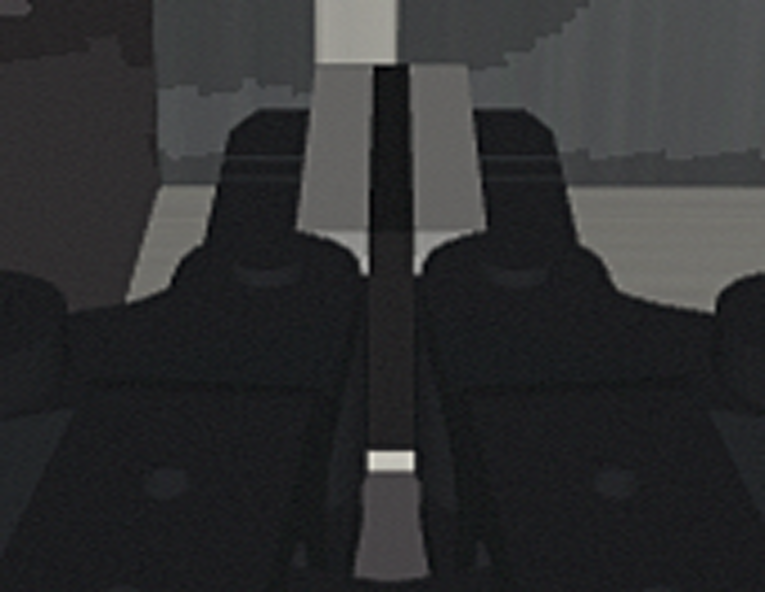

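View pics/c7.png

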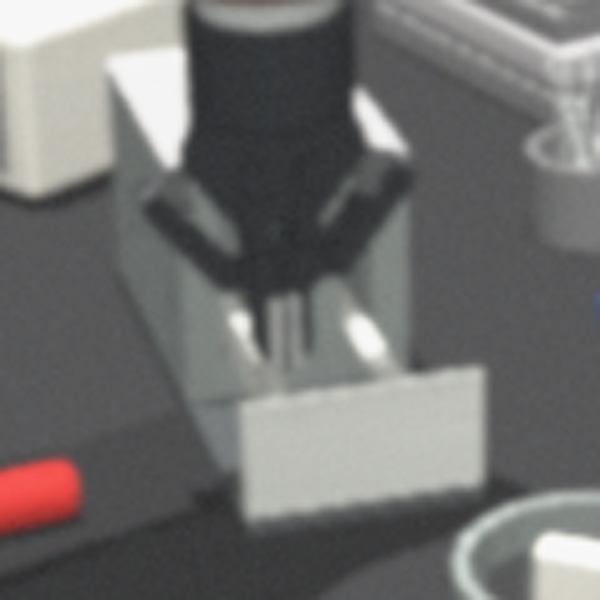

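```bash
python3 - <<'E'
from h import *
c=snap('scene','sc3.png')
o=bot.get_obs();st()
for n in('sc3','s3'):
    d=load(n);print(n,proj(d,o['eef_pos']),proj(d,[.5465,.0664,.054]),proj(d,[.5514,.094,.054]),proj(d,[.5514,.094,.03]))
a=c['color'];cv2.imwrite('pics/c8.png',cv2.resize(a[215:325,325:455],None,fx=6,fy=5.4,interpolation=cv2.INTER_CUBIC))
a=cv2.imread('pics/s3.png');cv2.imwrite('pics/c9.png',cv2.resize(a[215:265,300:370],None,fx=11,fy=11,interpolation=cv2.INTER_CUBIC))
E
```

```text
3.2 p [0.5538 0.0943 0.0272] x [0.177 0.984 0.001] z [ 0.005  0.    -1.   ] j [  9.7  27.7  -6.   56.   -0.  109.9] F [ 0.  -0.1 -0.2] g 0.0003
sc3 [365.291767   272.43773011] [353.80088694 259.27116594] [365.96422094 261.92033315] [365.35740421 270.79590419]
s3 [325.64460157 255.96529104] [327.63931852 251.4436604 ] [324.4230665  245.97754023] [324.72661877 255.19403976]
```

View pics/c8.png

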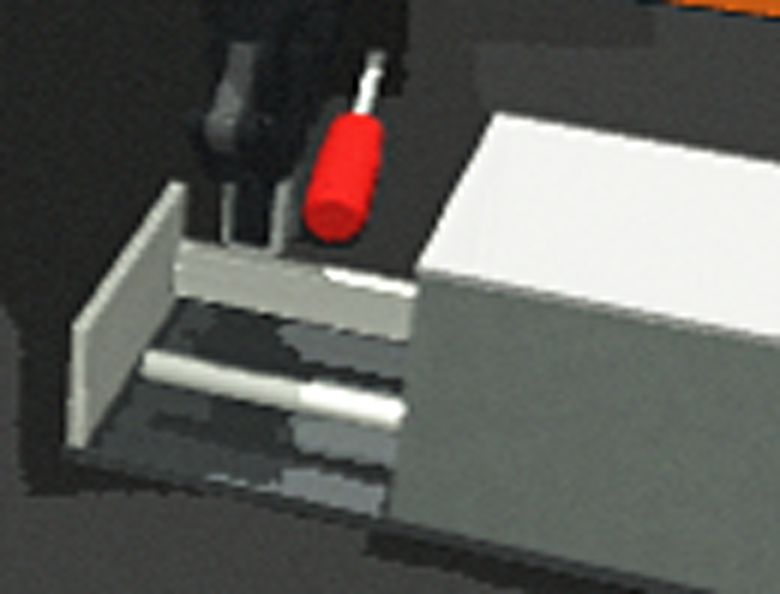

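View pics/c9.png

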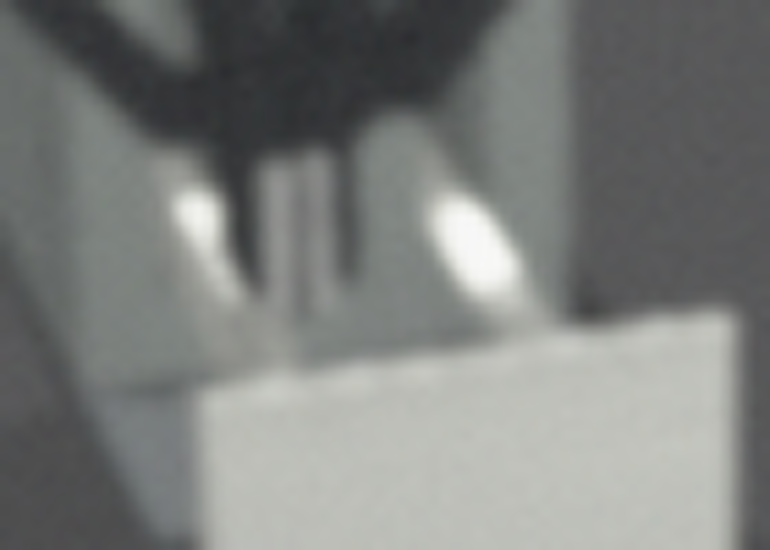

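```bash
python3 - <<'E'
from h import *
for n,p in(('scene0',[.1754,.4677,.1954]),('side0',[.1754,.4677,.1954]),('s2',[.5507,.0947,.0837])):
    d=load(n);print(n,proj(d,p),proj(d,np.array(p)+[0,0,.032]))
a=cv2.imread('pics/side0.png');b=cv2.imread('pics/scene0.png');c=cv2.imread('pics/s2.png')
f=lambda a,x,y:cv2.resize(a[y:y+100,x:x+100],None,fx=2.6*1,fy=4,interpolation=cv2.INTER_CUBIC)
cv2.imwrite('pics/c10.png',np.hstack([f(a,60,80),f(b,490,60),f(c,280,160)]))
E
```

```text
scene0 [531.505815   150.56845271] [534.36811291 138.66046837]
side0 [118.60805613 166.00105828] [116.04655796 153.41319869]
s2 [323.6302096 234.3008464] [323.20418179 221.5069504 ]
```

View pics/c10.png

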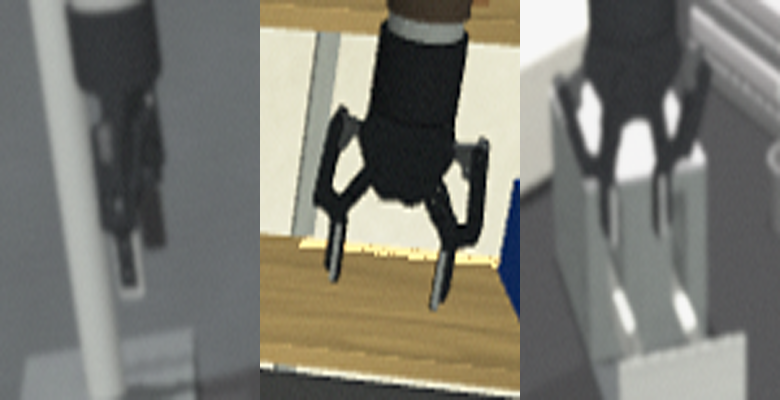

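```bash
cat >> h.py <<'E'
def tri(obs):
    A=np.zeros((3,3));b=np.zeros(3)
    for d,u,v in obs:
        p,r=ray(d,u,v);r=r/np.linalg.norm(r);M=np.eye(3)-np.outer(r,r);A+=M;b+=M@p
    return np.linalg.solve(A,b)
E
python3 - <<'E'
from h import *
print(tri([(load('s3'),327.7,243.2),(load('sc3'),366.7,261.3)]))
print(tri([(load('side0'),108,153.7),(load('scene0'),537.7,133.5)]))
E
```

```text
[0.55929304 0.09516785 0.05985864]
[0.15670394 0.47611    0.2310253 ]
```

Request:
{"name": "send_rows", "arguments": {"deltas": [{"grip": 0.0, "translation": [0, -0.002, -0.03], "twist": [0, 0, 0]}, {"grip": 0.0, "translation": [0, -0.002, -0.05], "twist": [0, 0, 0]}, {"grip": 0.0, "translation": [0, -0.002, -0.05], "twist": [0, 0, 0]}]}}

```text
clock: 3.58
eef_pos: [0.5531, 0.0949, 0.0788]
tool_rot: [0.767, 0.641, 0.004, 0.003]
ft_force: [0.7, -0.4, -0.6]
grip_width: 0.0001
```

```bash
python3 - <<'E'
from h import *
st();snap('side','s4.png');snap('scene','sc4.png');snap('wrist','w4.png')
a=cv2.imread('pics/s4.png');b=cv2.imread('pics/sc4.png');c=cv2.imread('pics/w4.png')
f=lambda a,x,y,w:cv2.resize(a[y:y+w,x:x+w],(260*1,260),interpolation=cv2.INTER_CUBIC)
cv2.imwrite('pics/c11.png',np.hstack([f(a,295,190,65),f(b,335,195,65),f(c,260,230,130)]))
E
```

```text
3.58 p [0.5531 0.0949 0.0788] x [0.177 0.984 0.003] z [ 0.009  0.001 -1.   ] j [  9.8  24.5  -2.5  62.5  -0.  110. ] F [ 0.7 -0.4 -0.6] g 0.0001
```

View pics/c11.png

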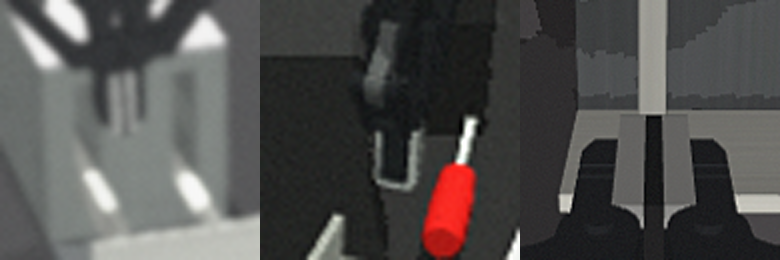

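```bash
python3 - <<'E'
from h import *
S=load('s4');C=load('sc4')
print(tri([(S,326.5,224),(C,368.7,241.5)]))
p=np.array([.5531,.0949,.0788])
for dz in(0,.01,.02,.03):print(dz,proj(S,p+[0,0,dz]),proj(C,p+[0,0,dz]))
# sanity of fixed camera z: bin roof corner front-left
for n in(S,C):print(proj(n,[.5399,.1743,.126]),proj(n,[.6508,.1539,.126]),proj(n,[.5199,.0645,.066]))
E
```

```text
[0.55754153 0.09592691 0.1092945 ]
0 [324.61411968 235.97554137] [366.93305434 253.01004839]
0.01 [324.4858181  232.02434558] [367.197834   249.16207669]
0.02 [324.35660913 228.04520583] [367.46512347 245.27763064]
0.03 [324.22648312 224.03782462] [367.7349586  241.35618918]
[304.49648841 205.67379968] [350.77320516 199.6726673 ] [317.04422546 249.68742657]
[406.2212451  235.25591816] [393.0768888  263.49861777] [354.73620258 248.21628726]
```

```bash
python3 - <<'E'
from h import *
d=load('w4')
for r in (250,280):print(onz(d,326.2,r,.054))
delta([.5514,.094,-.002],rotd(79.8))
E
```

```text
[0.55254538 0.09978102 0.054     ]
[0.54937785 0.08207874 0.054     ]
t [-0.0004  0.0005  0.0781] w [ 0.2  -0.04 -0.01]
```

Request:
{"name": "send_rows", "arguments": {"deltas": [{"grip": 0.4, "translation": [0, 0.0005, 0], "twist": [0.2, 0, 0]}, {"grip": 0.4, "translation": [0, 0.0005, 0.01], "twist": [0.2, 0, 0]}, {"grip": 0.4, "translation": [0, 0.0005, 0.035], "twist": [0.2, 0, 0]}, {"grip": 0.4, "translation": [0, 0.0005, 0.055], "twist": [0.2, 0, 0]}, {"grip": 0.4, "translation": [0, 0.0005, 0.055], "twist": [0.2, 0, 0]}]}}

```text
clock: 4.35
eef_pos: [0.549, 0.094, 0.0184]
tool_rot: [0.767, 0.641, -0.002, -0.002]
ft_force: [-0.3, 0.1, -0.4]
grip_width: 0.0346
```

```bash
python3 - <<'E'
from h import *
st();delta([.5514,.094,-.002],rotd(79.8))
E
```

```text
4.35 p [0.549  0.094  0.0184] x [ 0.177  0.984 -0.001] z [-0.005 -0.    -1.   ] j [  9.7  28.2  -6.6  55.5   0.  109.9] F [-0.3  0.1 -0.4] g 0.0346
t [0.0005 0.0025 0.0204] w [-0.3   0.07 -0.01]
```

Request:
{"name": "send_rows", "arguments": {"deltas": [{"grip": 0.4, "translation": [0, 0.0025, 0.01], "twist": [-0.3, 0, 0]}, {"grip": 0.4, "translation": [0, 0.0025, 0.02], "twist": [-0.3, 0, 0]}, {"grip": 0.4, "translation": [0, 0.0025, 0.02], "twist": [-0.3, 0, 0]}]}}

```text
clock: 4.72
eef_pos: [0.5505, 0.0934, -0.0024]
tool_rot: [0.767, 0.641, -0.001, -0.0]
ft_force: [-0.9, 0.5, 0.0]
grip_width: 0.0341
```

```bash
python3 - <<'E'
from h import *
st();snap('side','s5.png');snap('wrist','w5.png')
a=cv2.imread('pics/s5.png');c=cv2.imread('pics/w5.png')
f=lambda a,x,y,w:cv2.resize(a[y:y+w,x:x+w],(390,390),interpolation=cv2.INTER_CUBIC)
cv2.imwrite('pics/c12.png',np.hstack([f(a,285,185,80),f(c,220,230,200)]))
E
```

```text
4.72 p [ 0.5505  0.0934 -0.0024] x [ 0.177  0.984 -0.002] z [-0.002 -0.002 -1.   ] j [ 9.700e+00  2.960e+01 -7.900e+00  5.260e+01 -1.000e-01  1.099e+02] F [-0.9  0.5  0. ] g 0.0341
```

View pics/c12.png

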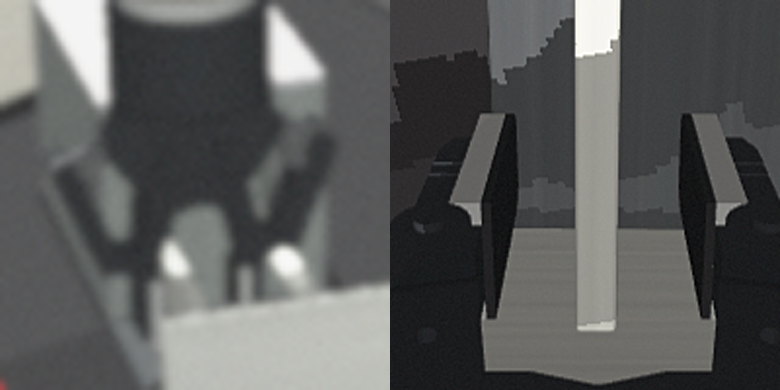

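Request:
{"name": "send_rows", "arguments": {"deltas": [{"grip": 0.1, "translation": [0, 0, 0], "twist": [0, 0, 0]}, {"grip": 0.0, "translation": [0, 0, 0], "twist": [0, 0, 0]}, {"grip": 0.0, "translation": [0, 0, 0], "twist": [0, 0, 0]}, {"grip": 0.0, "translation": [0, 0, 0], "twist": [0, 0, 0]}]}}

```text
clock: 5.32
eef_pos: [0.5519, 0.0936, -0.001]
tool_rot: [0.767, 0.641, 0.0, 0.001]
ft_force: [0.2, -0.7, 2.2]
grip_width: 0.0068
```

```bash
python3 - <<'E'
from h import *
st();snap('wrist','w6.png')
c=cv2.imread('pics/w6.png')
cv2.imwrite('pics/c13.png',c[100:480,150:500])
E
```

```text
5.33 p [ 0.5519  0.0936 -0.001 ] x [ 0.177  0.984 -0.001] z [ 0.001 -0.001 -1.   ] j [ 9.700e+00  2.950e+01 -7.800e+00  5.270e+01 -1.000e-01  1.099e+02] F [ 0.2 -0.7  2.2] g 0.0068
```

View pics/c13.png

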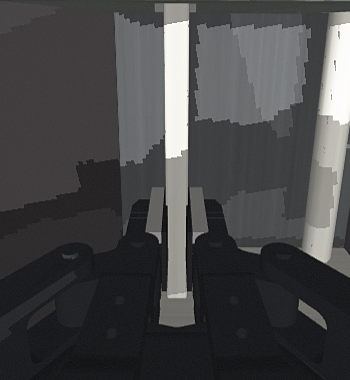

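Request:
{"name": "send_rows", "arguments": {"deltas": [{"grip": 0.0, "translation": [-0.002, 0, -0.0196], "twist": [0, -5, 0]}, {"grip": 0.0, "translation": [-0.0022, 0, -0.0384], "twist": [0, -10, 0]}, {"grip": 0.0, "translation": [-0.0008, 0, -0.057], "twist": [0, -15, 0]}, {"grip": 0.0, "translation": [-0.0008, 0, -0.057], "twist": [0, -15, 0]}]}}

```text
clock: 5.88
eef_pos: [0.5527, 0.0948, 0.0562]
tool_rot: [0.76, 0.637, -0.099, 0.085]
ft_force: [0.4, -0.6, -1.1]
grip_width: 0.0067
```

```bash
python3 - <<'E'
from h import *
st();snap('side','s7.png');snap('scene','sc7.png')
a=cv2.imread('pics/s7.png');c=cv2.imread('pics/sc7.png')
f=lambda a,x,y,w:cv2.resize(a[y:y+w,x:x+w],(390,390),interpolation=cv2.INTER_CUBIC)
cv2.imwrite('pics/c14.png',np.hstack([f(a,270,160,120),f(c,325,200,130)]))
E
```

```text
5.88 p [0.5527 0.0948 0.0562] x [ 0.169  0.951 -0.258] z [-0.043 -0.254 -0.966] j [ 17.7  31.6   3.6  68.9 -13.3 118.6] F [ 0.4 -0.6 -1.1] g 0.0067
```

View pics/c14.png

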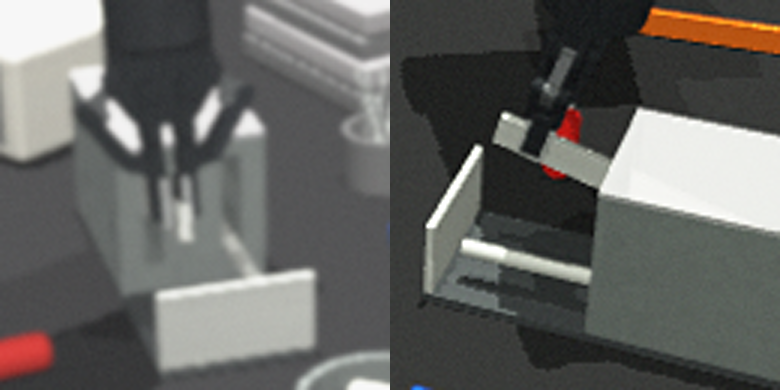

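Request:
{"name": "send_rows", "arguments": {"deltas": [{"grip": 0.0, "translation": [-0.035, 0, 0], "twist": [0, 0, 0]}, {"grip": 0.0, "translation": [-0.07, 0, 0], "twist": [0, 0, 0]}, {"grip": 0.0, "translation": [-0.105, 0, 0], "twist": [0, 0, 0]}, {"grip": 0.0, "translation": [-0.14, 0, 0], "twist": [0, 0, 0]}, {"grip": 0.0, "translation": [-0.17, 0, 0], "twist": [0, 0, 0]}]}}

```text
clock: 6.6
eef_pos: [0.5203, -0.0711, 0.0983]
tool_rot: [0.761, 0.635, -0.101, 0.083]
ft_force: [-0.0, 0.4, -0.8]
grip_width: 0.0064
```

```bash
python3 - <<'E'
from h import *
st();snap('side','s8.png');snap('scene','sc8.png')
a=cv2.imread('pics/s8.png');c=cv2.imread('pics/sc8.png')
f=lambda a,x,y,w:cv2.resize(a[y:y+w,x:x+w],(390,390),interpolation=cv2.INTER_CUBIC)
cv2.imwrite('pics/c14b.png',np.hstack([f(a,250,150,150),f(c,270,170,180)]))
E
```

```text
6.6 p [ 0.5203 -0.0711  0.0983] x [ 0.173  0.95  -0.259] z [-0.048 -0.254 -0.966] j [  1.6  22.6  -4.2  66.5 -14.7 102.3] F [-0.   0.4 -0.8] g 0.0064
```

View pics/c14b.png

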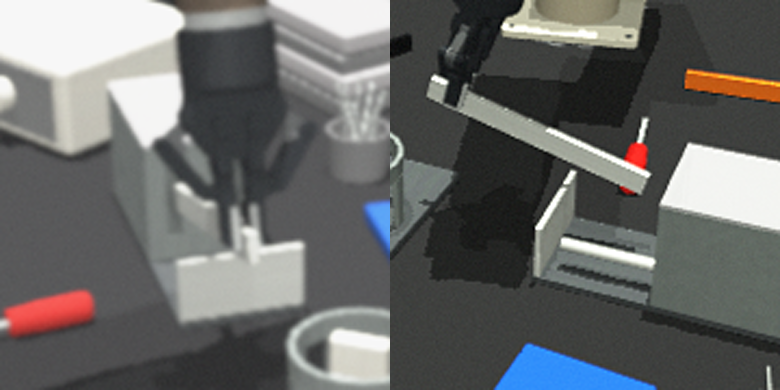

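Request:
{"name": "send_rows", "arguments": {"deltas": [{"grip": 0.0, "translation": [-0.0117, 0, -0.0435], "twist": [0, 5, 0]}, {"grip": 0.0, "translation": [-0.0207, 0, -0.0773], "twist": [0, 15, 0]}, {"grip": 0.0, "translation": [-0.0207, 0, -0.0773], "twist": [0, 15, 0]}]}}

```text
clock: 7.08
eef_pos: [0.5219, -0.0755, 0.182]
tool_rot: [0.771, 0.637, 0.002, 0.003]
ft_force: [0.2, 0.1, -2.5]
grip_width: 0.0065
```

```bash
python3 - <<'E'
from h import *
st();delta([.449,-.21,.17],rotd(-13.4))
E
```

```text
7.08 p [ 0.5219 -0.0755  0.182 ] x [0.188 0.982 0.   ] z [ 0.007 -0.001 -1.   ] j [-8.2 16.9  2.4 75.1 -0.  92.6] F [ 0.2  0.1 -2.5] g 0.0065
t [-0.1458 -0.0464  0.0117] w [ 0.29 -0.31 92.55]
```

Request:
{"name": "send_rows", "arguments": {"deltas": [{"grip": 0.0, "translation": [-0.016, -0.005, 0], "twist": [0, 0, 10]}, {"grip": 0.0, "translation": [-0.032, -0.01, 0], "twist": [0, 0, 20]}, {"grip": 0.0, "translation": [-0.048, -0.015, 0], "twist": [0, 0, 30]}, {"grip": 0.0, "translation": [-0.064, -0.02, 0], "twist": [0, 0, 40]}, {"grip": 0.0, "translation": [-0.08, -0.025, 0], "twist": [0, 0, 50]}]}}

```text
clock: 7.7
eef_pos: [0.4808, -0.1487, 0.1794]
tool_rot: [0.968, 0.249, 0.001, 0.0]
ft_force: [0.3, 0.5, -1.4]
grip_width: 0.0064
```

```bash
python3 - <<'E'
from h import *
st();delta([.449,-.21,.17],rotd(-13.4))
E
```

```text
7.7 p [ 0.4808 -0.1487  0.1794] x [0.876 0.483 0.002] z [ 0.002 -0.    -1.   ] j [-17.2  14.5  -1.3  74.1   0.  133.9] F [ 0.3  0.5 -1.4] g 0.0064
t [-0.0575  0.0384  0.0094] w [ 4.000e-02 -1.400e-01  4.227e+01]
```

Request:
{"name": "send_rows", "arguments": {"deltas": [{"grip": 0.0, "translation": [-0.015, 0.009, 0], "twist": [0, 0, 10]}, {"grip": 0.0, "translation": [-0.03, 0.019, 0], "twist": [0, 0, 20]}, {"grip": 0.0, "translation": [-0.045, 0.029, 0], "twist": [0, 0, 30]}, {"grip": 0.0, "translation": [-0.0575, 0.0384, 0], "twist": [0, 0, 40]}, {"grip": 0.0, "translation": [-0.0575, 0.0384, 0], "twist": [0, 0, 42.3]}]}}

```text
clock: 8.32
eef_pos: [0.4474, -0.2096, 0.1771]
tool_rot: [0.993, -0.118, -0.001, -0.0]
ft_force: [0.3, 1.2, -1.2]
grip_width: 0.006
```

```bash
python3 - <<'E'
from h import *
st();snap('wrist','w9.png')
E
```

```text
8.32 p [ 0.4474 -0.2096  0.1771] x [ 0.972 -0.235 -0.002] z [-0.002  0.001 -1.   ] j [-25.1  13.7  -2.6  73.7   0.  168.5] F [ 0.3  1.2 -1.2] g 0.006
```

View pics/w9.png

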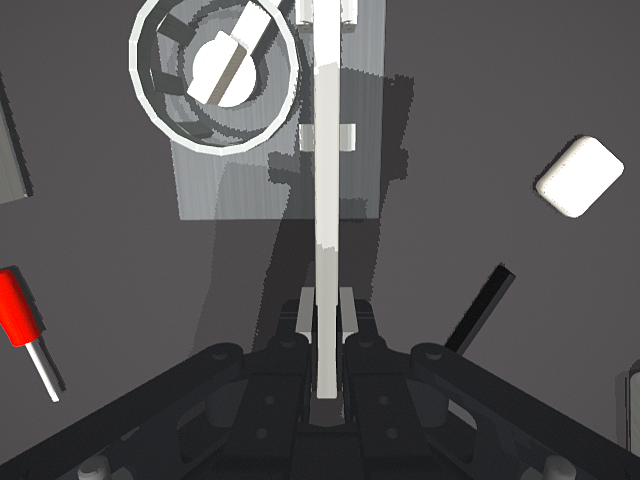

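```bash
python3 - <<'E'
import cv2
a=cv2.imread('pics/w9.png');cv2.imwrite('pics/c15.png',cv2.resize(a[0:240,150:400],None,fx=3.1,fy=2.5,interpolation=cv2.INTER_CUBIC))
cv2.imwrite('pics/c16.png',cv2.resize(a[0:160,285:370],None,fx=7,fy=3.7,interpolation=cv2.INTER_CUBIC))
E
```

```text
(no output)
```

View pics/c15.png

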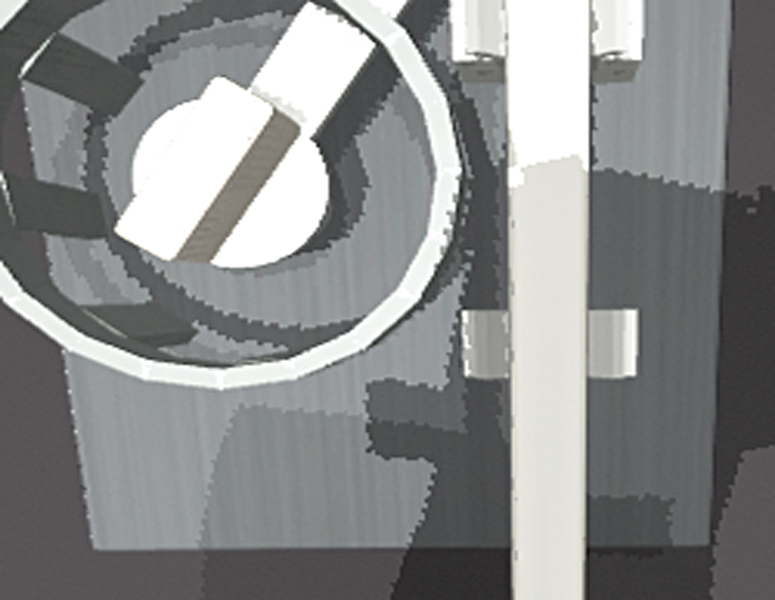

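View pics/c16.png

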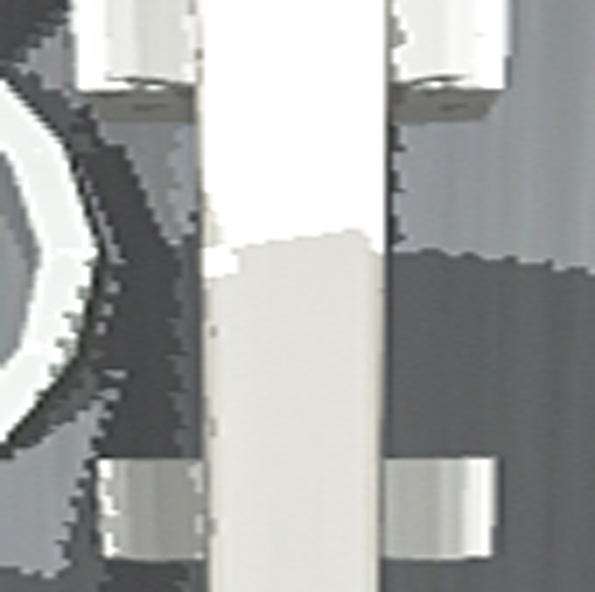

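```bash
python3 - <<'E'
from h import *
W=load('w9')
f=lambda x,y,z:onz(W,285+(x-3)/7,(y-1.35)/3.7,z)
g=lambda x,y,z:onz(W,150+(x-1)/3.1,(y-.8)/2.5,z)
nl,nr=f(99,507,.053),f(495,507,.053);fl,fr=f(75,88,.053),f(507,88,.053)
print('near',nl,nr,np.linalg.norm(nl-nr),'far',fl,fr,np.linalg.norm(fl-fr))
n=(nl+nr)/2;m=(fl+fr)/2;d=m-n
print('yaw',np.degrees(np.arctan2(d[1],d[0])),'dist n-centre to far near-edge',np.linalg.norm(d),'(80)')
n0,n1=f(297,556,.053),f(297,458,.053);print('near len',np.linalg.norm(n0-n1))
a,b=g(92,549,.012),g(712,546,.012);print('base edge',a,b,np.linalg.norm(a-b),np.degrees(np.arctan2(*(a-b)[[1,0]]))-90)
# bar top dir
p,q=f(294.5,507,.232),f(294.5,40,.232);e=q-p;print('bar',p,q,np.degrees(np.arctan2(e[1],e[0])))
# ring inner/outer ellipse bottom... knob bar
E
```

```text
near [ 0.51230139 -0.20300064  0.053     ] [ 0.50219643 -0.24499693  0.053     ] 0.04319488358256047 far [ 0.58767111 -0.22033443  0.053     ] [ 0.57748371 -0.26260896  0.053     ] 0.04348469660077702
yaw -13.05917025494416 dist n-centre to far near-edge 0.07732842644382179 (80)
near len 0.01960035277326946
base edge [ 0.465491  -0.0736643  0.012    ] [ 0.42343913 -0.25354591  0.012     ] 0.18473156695604023 -13.158035220778217
bar [ 0.5148598  -0.22569267  0.232     ] [ 0.5486968  -0.23383013  0.232     ] -13.522285008539683
```

```bash
python3 - <<'E'
from h import *
delta([.4488,-.2106,.035],rotd(-13.2))
E
```

```text
t [0.0018 0.0011 0.1421] w [-0.05  0.1  -0.38]
```

Request:
{"name": "send_rows", "arguments": {"deltas": [{"grip": 0.0, "translation": [0.0018, 0.001, 0.045], "twist": [0, 0, -0.4]}, {"grip": 0.0, "translation": [0.0018, 0.001, 0.09], "twist": [0, 0, -0.4]}, {"grip": 0.0, "translation": [0.0018, 0.001, 0.13], "twist": [0, 0, -0.4]}, {"grip": 0.0, "translation": [0.0018, 0.001, 0.14], "twist": [0, 0, -0.4]}, {"grip": 0.0, "translation": [0.0018, 0.001, 0.14], "twist": [0, 0, -0.4]}]}}

```text
clock: 9.0
eef_pos: [0.4483, -0.2098, 0.0364]
tool_rot: [0.993, -0.114, -0.002, -0.001]
ft_force: [0.5, 0.0, -1.2]
grip_width: 0.0066
```

```bash
python3 - <<'E'
from h import *
st();snap('wrist','w10.png');snap('side','s10.png')
delta([.4488,-.2106,.001],rotd(-13.2))
a=cv2.imread('pics/s10.png');c=cv2.imread('pics/w10.png')
f=lambda a,x,y,w,h:cv2.resize(a[y:y+h,x:x+w],(390,390),interpolation=cv2.INTER_CUBIC)
cv2.imwrite('pics/c17.png',np.hstack([f(a,320,230,170,140),f(c,200,0,240,300)]))
E
```

```text
9.0 p [ 0.4483 -0.2098  0.0364] x [ 0.974 -0.227 -0.004] z [-0.004  0.002 -1.   ] j [-25.1  20.9 -15.3  54.    0.  168. ] F [ 0.5  0.  -1.2] g 0.0066
t [-0.0014  0.0001  0.0373] w [-0.02 -0.04  0.05]
```

View pics/c17.png

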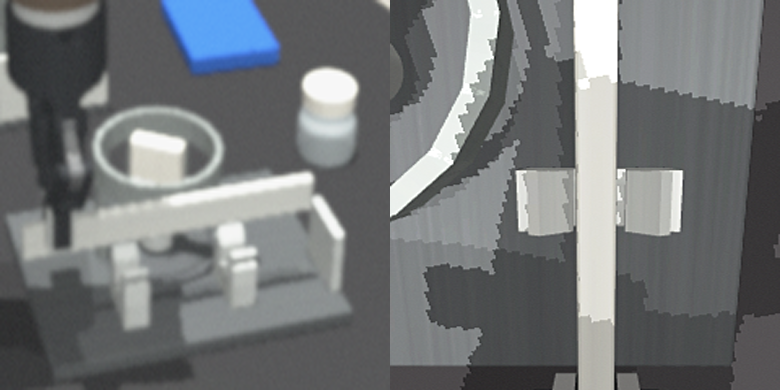

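Request:
{"name": "send_rows", "arguments": {"deltas": [{"grip": 0.0, "translation": [0, 0.001, 0.012], "twist": [0, 0, 0]}, {"grip": 0.0, "translation": [0, 0.001, 0.024], "twist": [0, 0, 0]}, {"grip": 0.0, "translation": [0, 0.001, 0.034], "twist": [0, 0, 0]}, {"grip": 0.0, "translation": [0, 0.001, 0.034], "twist": [0, 0, 0]}]}}

```text
clock: 9.6
eef_pos: [0.4488, -0.2113, 0.0031]
tool_rot: [0.993, -0.115, -0.001, -0.001]
ft_force: [-0.3, -0.2, -0.8]
grip_width: 0.0066
```

```bash
python3 - <<'E'
from h import *
st();snap('wrist','w11.png');snap('side','s11.png')
a=cv2.imread('pics/s11.png');c=cv2.imread('pics/w11.png')
f=lambda a,x,y,w,h:cv2.resize(a[y:y+h,x:x+w],(390,390),interpolation=cv2.INTER_CUBIC)
cv2.imwrite('pics/c18.png',np.hstack([f(a,320,250,160,120),f(c,200,0,240,300)]))
E
```

```text
9.6 p [ 0.4488 -0.2113  0.0031] x [ 0.974 -0.228 -0.002] z [-0.002  0.001 -1.   ] j [-25.2  23.4 -17.5  49.2   0.  167.9] F [-0.3 -0.2 -0.8] g 0.0066
```

View pics/c18.png

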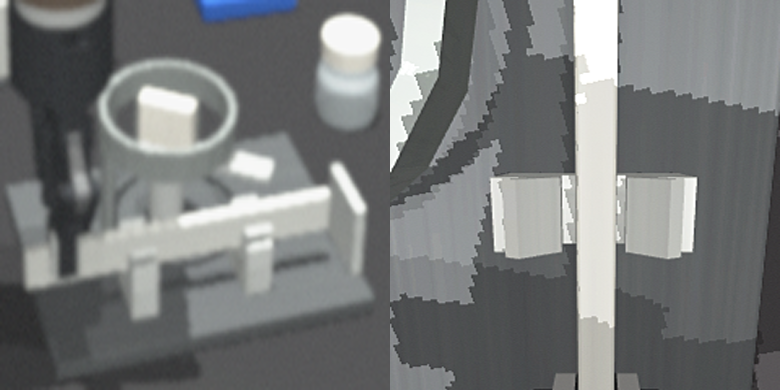

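Request:
{"name": "send_rows", "arguments": {"deltas": [{"grip": 0.0, "translation": [0.006, 0, 0.0015], "twist": [0, 0, 0]}, {"grip": 0.0, "translation": [0.009, 0, 0.0015], "twist": [0, 0, 0]}, {"grip": 0.0, "translation": [0.01, 0, 0.0015], "twist": [0, 0, 0]}]}}

```text
clock: 10.07
eef_pos: [0.4601, -0.2142, 0.0028]
tool_rot: [0.993, -0.114, 0.0, -0.0]
ft_force: [-0.1, 0.5, -0.6]
grip_width: 0.0069
```

Request:
{"name": "send_rows", "arguments": {"deltas": [{"grip": 0.0, "translation": [0.0015, 0, 0], "twist": [0, 0, 0]}, {"grip": 0.0, "translation": [0.003, 0, 0], "twist": [0, 0, 0]}]}}

```text
clock: 10.32
eef_pos: [0.4612, -0.2143, 0.0024]
tool_rot: [0.993, -0.115, -0.001, -0.0]
ft_force: [-5.7, 0.9, 1.0]
grip_width: 0.0068
```

```bash
python3 - <<'E'
from h import *
st()
p=bot.get_obs()['eef_pos']-np.array([.5511,-.2344,0]);print(p[0]*.974-p[1]*.2266,p[0]*.2266+p[1]*.974)
E
```

```text
10.32 p [ 0.4612 -0.2143  0.0024] x [ 0.974 -0.228 -0.003] z [-0.003  0.001 -1.   ] j [-24.9  24.7 -15.6  50.   -0.  168.2] F [-5.7  0.9  1. ] g 0.0068
-0.0921324817077193 -0.0008264695482994126
```

Request:
{"name": "send_rows", "arguments": {"deltas": [{"grip": 0.0, "translation": [0.0005, -0.0005, 0.0015], "twist": [0, 0, 0]}, {"grip": 0.0, "translation": [0.0005, -0.0005, 0.003], "twist": [0, 0, 0]}, {"grip": 0.0, "translation": [0.0005, -0.0005, 0.0035], "twist": [0, 0, 0]}]}}

```text
clock: 10.7
eef_pos: [0.4612, -0.2138, -0.001]
tool_rot: [0.993, -0.115, -0.002, -0.0]
ft_force: [-5.4, 1.0, 7.5]
grip_width: 0.0063
```

```bash
python3 - <<'E'
from h import *
st();snap('side','s12.png');snap('scene','sc12.png');snap('wrist','w12.png')
p=bot.get_obs()['eef_pos']-np.array([.5511,-.2344,0]);print(p[0]*.974-p[1]*.2266,p[0]*.2266+p[1]*.974)
a=cv2.imread('pics/s12.png');c=cv2.imread('pics/sc12.png')
f=lambda a,x,y,w,h:cv2.resize(a[y:y+h,x:x+w],(390,390),interpolation=cv2.INTER_CUBIC)
cv2.imwrite('pics/c19.png',np.hstack([f(a,320,250,160,120),f(c,170,205,140,110)]))
E
```

```text
10.7 p [ 0.4612 -0.2138 -0.001 ] x [ 0.974 -0.228 -0.004] z [-0.004  0.001 -1.   ] j [-24.9  24.9 -15.7  49.6  -0.  168.3] F [-5.4  1.   7.5] g 0.0063
-0.09225568786318566 -0.00030558791981352
```

View pics/c19.png

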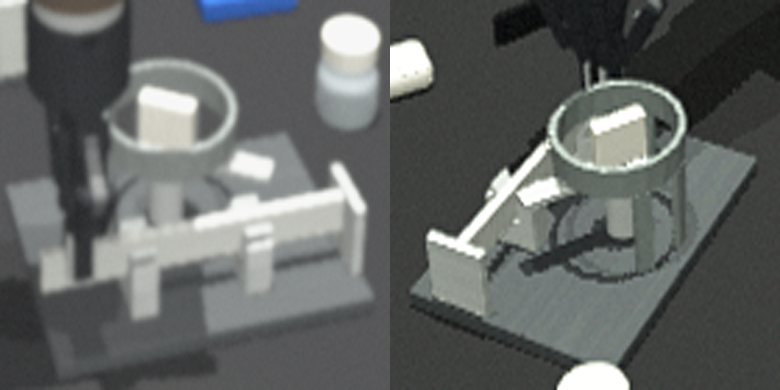

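Request:
{"name": "send_rows", "arguments": {"deltas": [{"grip": 0.1, "translation": [0, 0, 0], "twist": [0, 0, 0]}, {"grip": 0.35, "translation": [0, 0, 0], "twist": [0, 0, 0]}, {"grip": 0.35, "translation": [0, 0, 0], "twist": [0, 0, 0]}]}}

```text
clock: 11.22
eef_pos: [0.462, -0.2141, -0.0007]
tool_rot: [0.993, -0.115, -0.001, -0.0]
ft_force: [0.2, -0.2, -0.6]
grip_width: 0.0299
```

Request:
{"name": "send_rows", "arguments": {"deltas": [{"grip": 0.35, "translation": [0, 0, -0.03], "twist": [0, 0, 0]}, {"grip": 0.35, "translation": [0, 0, -0.08], "twist": [0, 0, 0]}, {"grip": 0.35, "translation": [0, 0, -0.13], "twist": [0, 0, 0]}, {"grip": 0.35, "translation": [0, 0, -0.17], "twist": [0, 0, 0]}, {"grip": 0.35, "translation": [0, 0, -0.17], "twist": [0, 0, 0]}]}}

```text
clock: 11.85
eef_pos: [0.4653, -0.2155, 0.1733]
tool_rot: [0.993, -0.115, 0.003, 0.001]
ft_force: [-0.2, 0.6, -0.2]
grip_width: 0.0296
```

```bash
python3 - <<'E'
from h import *
st();snap('side','s13.png');snap('scene','sc13.png');snap('wrist','w13.png')
a=cv2.imread('pics/s13.png');c=cv2.imread('pics/sc13.png')
f=lambda a,x,y,w,h:cv2.resize(a[y:y+h,x:x+w],(390,390),interpolation=cv2.INTER_CUBIC)
cv2.imwrite('pics/c20.png',np.hstack([f(a,320,250,160,120),f(c,170,205,140,110)]))
E
```

```text
11.85 p [ 0.4653 -0.2155  0.1733] x [ 0.974 -0.228  0.007] z [ 0.006 -0.003 -1.   ] j [-24.9  15.5  -0.8  73.3   0.  168.3] F [-0.2  0.6 -0.2] g 0.0296
```

View pics/c20.png

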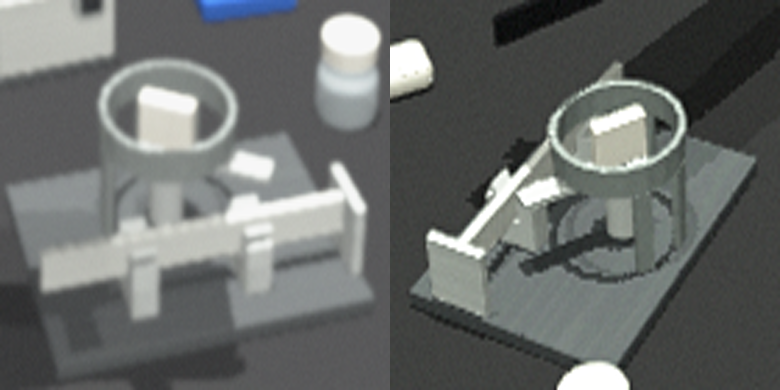

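View pics/w13.png

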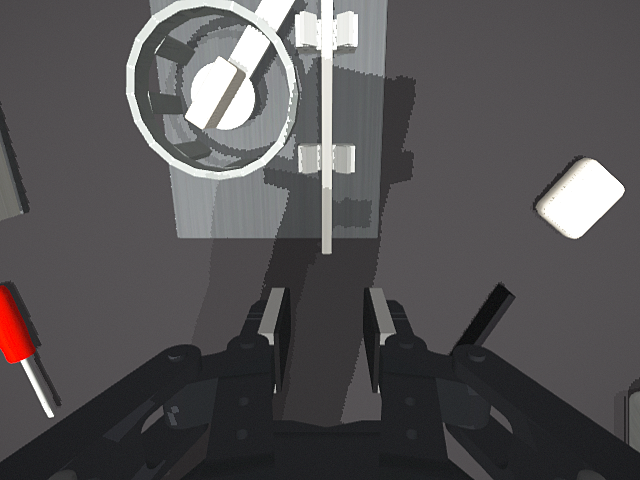

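```bash
python3 - <<'E'
from h import *
W=load('w13')
p=onz(W,326.5,253,.054)-np.array([.5511,-.2344,0]);print('bar end block',p[0]*.974-p[1]*.2266,p[0]*.2266+p[1]*.974)
p=onz(W,327,15,.054)-np.array([.5511,-.2344,0]);print('bar block',p[0]*.974-p[1]*.2266,p[0]*.2266+p[1]*.974)
a=cv2.imread('pics/w13.png');cv2.imwrite('pics/c21.png',cv2.resize(a[0:190,120:310],None,fx=4.1,fy=3.1,interpolation=cv2.INTER_CUBIC))
E
```

```text
bar end block -0.12013311329944562 -6.925609624465479e-05
bar block 0.051605731921090164 -0.00034039057717441014
```

View pics/c21.png

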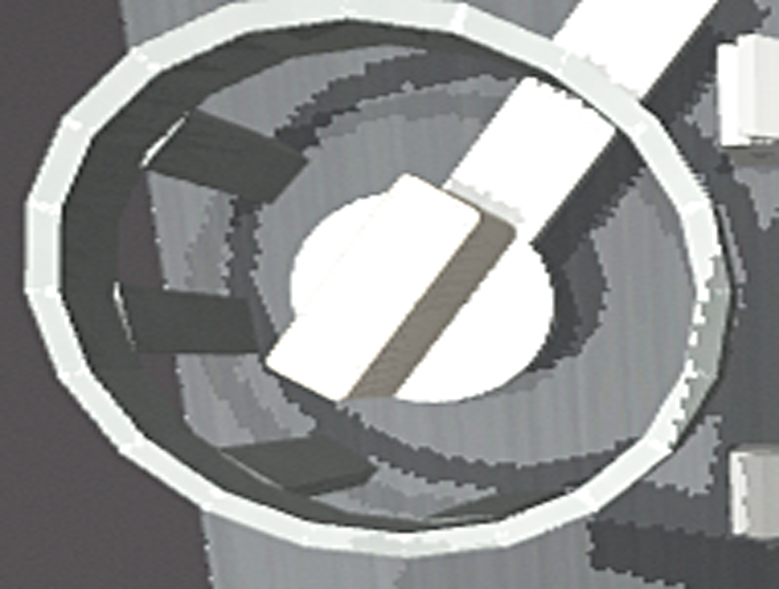

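```bash
python3 - <<'E'
from h import *
W=load('w13')
P=[]
for x,y in[(268,360),(345,401),(482,214),(408,175)]:
    q=onz(W,120+(x-1.5)/4.1,(y-1)/3.1,.095)-np.array([.5511,-.2344,0]);P.append([q[0]*.974-q[1]*.2266,q[0]*.2266+q[1]*.974])
P=np.array(P);print(P.round(4),P.mean(0))
for a,b in((0,3),(1,2)):
    d=P[b]-P[a];print(np.linalg.norm(d),'ccw from -y',np.arctan2(d[0],-d[1]))
print(np.linalg.norm(P[0]-P[1]))
E
```

```text
[[-0.0142  0.0889]
 [-0.0222  0.0778]
 [ 0.0131  0.0542]
 [ 0.0201  0.0646]] [-0.00080975  0.07141001]
0.04203670574524234 ccw from -y 0.9555064802902249
0.04249960701256375 ccw from -y 0.9820046151851779
0.013660457578934906
```

```bash
python3 - <<'E'
from h import *
delta([.5674,-.1643,.13],rotd(132.4))
E
```

```text
t [ 0.0915 -0.0723  0.0381] w [-2.7000e-01  3.0000e-02 -1.4555e+02]
```

Request:
{"name": "send_rows", "arguments": {"deltas": [{"grip": 0.35, "translation": [0.006, -0.005, 0], "twist": [0, 0, -10.5]}, {"grip": 0.35, "translation": [0.012, -0.01, 0], "twist": [0, 0, -21]}, {"grip": 0.35, "translation": [0.018, -0.015, 0], "twist": [0, 0, -31.5]}, {"grip": 0.35, "translation": [0.024, -0.02, 0], "twist": [0, 0, -42]}, {"grip": 0.35, "translation": [0.03, -0.025, 0], "twist": [0, 0, -52.5]}]}}

```text
clock: 12.62
eef_pos: [0.4959, -0.1958, 0.1662]
tool_rot: [0.941, 0.34, -0.003, -0.003]
ft_force: [0.8, 0.6, -0.5]
grip_width: 0.0298
```

```bash
python3 - <<'E'
from h import *
st();delta([.5674,-.1643,.13],rotd(132.4))
E
```

```text
12.62 p [ 0.4959 -0.1958  0.1662] x [ 0.769  0.639 -0.003] z [-0.007  0.003 -1.   ] j [-21.6  18.7   2.5  74.2   0.  118.7] F [ 0.8  0.6 -0.5] g 0.0298
t [0.0753 0.0216 0.0358] w [ -0.45  -0.16 -92.7 ]
```

Request:
{"name": "send_rows", "arguments": {"deltas": [{"grip": 0.35, "translation": [0.009, 0.003, 0], "twist": [0, 0, -10.5]}, {"grip": 0.35, "translation": [0.018, 0.006, 0], "twist": [0, 0, -21]}, {"grip": 0.35, "translation": [0.027, 0.009, 0], "twist": [0, 0, -31.5]}, {"grip": 0.35, "translation": [0.036, 0.012, 0], "twist": [0, 0, -42]}, {"grip": 0.35, "translation": [0.045, 0.015, 0], "twist": [0, 0, -52.5]}]}}

```text
clock: 13.25
eef_pos: [0.5393, -0.1781, 0.1637]
tool_rot: [0.691, 0.723, -0.002, -0.005]
ft_force: [-0.1, -0.1, -0.3]
grip_width: 0.0303
```

```bash
python3 - <<'E'
from h import *
st();delta([.5674,-.1643,.13],rotd(132.4))
E
```

```text
13.25 p [ 0.5393 -0.1781  0.1637] x [-0.044  0.999  0.005] z [-0.011  0.004 -1.   ] j [-18.3  22.9   8.3  76.    0.   69.2] F [-0.1 -0.1 -0.3] g 0.0303
t [0.0124 0.0291 0.0334] w [ -0.48  -0.47 -39.85]
```

Request:
{"name": "send_rows", "arguments": {"deltas": [{"grip": 0.35, "translation": [0.003, 0.008, 0.01], "twist": [0, 0, -10.5]}, {"grip": 0.35, "translation": [0.006, 0.016, 0.02], "twist": [0, 0, -21]}, {"grip": 0.35, "translation": [0.01, 0.024, 0.03], "twist": [-0.3, -0.3, -31.5]}, {"grip": 0.35, "translation": [0.0124, 0.029, 0.033], "twist": [-0.5, -0.5, -39.9]}, {"grip": 0.35, "translation": [0.0124, 0.029, 0.033], "twist": [-0.5, -0.5, -39.9]}]}}

```text
clock: 13.88
eef_pos: [0.5661, -0.1636, 0.128]
tool_rot: [0.404, 0.915, -0.0, -0.002]
ft_force: [-0.5, -0.6, 0.5]
grip_width: 0.0298
```

```bash
python3 - <<'E'
from h import *
st();snap('wrist','w14.png');delta([.5674,-.1643,.042],rotd(132.4))
E
```

```text
13.88 p [ 0.5661 -0.1636  0.128 ] x [-0.674  0.739  0.003] z [-0.004  0.001 -1.   ] j [-16.1  26.1   7.7  71.9  -0.   31.5] F [-0.5 -0.6  0.5] g 0.0298
t [-0.0013  0.0007  0.0866] w [-0.1  -0.14 -0.08]
```

View pics/w14.png

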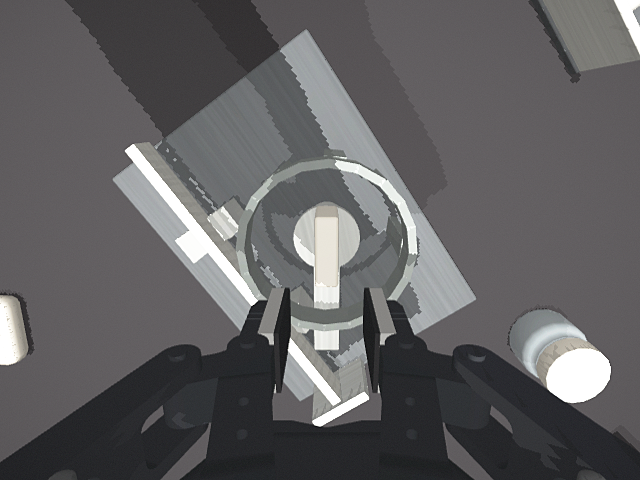

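Request:
{"name": "send_rows", "arguments": {"deltas": [{"grip": 0.35, "translation": [-0.0013, 0.0007, 0.03], "twist": [0, 0, 0]}, {"grip": 0.35, "translation": [-0.0013, 0.0007, 0.055], "twist": [0, 0, 0]}, {"grip": 0.35, "translation": [-0.0013, 0.0007, 0.075], "twist": [0, 0, 0]}, {"grip": 0.35, "translation": [-0.0013, 0.0007, 0.084], "twist": [0, 0, 0]}, {"grip": 0.35, "translation": [-0.0013, 0.0007, 0.084], "twist": [0, 0, 0]}]}}

```text
clock: 14.55
eef_pos: [0.5668, -0.1643, 0.0441]
tool_rot: [0.405, 0.914, -0.0, -0.002]
ft_force: [0.7, 0.2, 0.6]
grip_width: 0.0299
```

```bash
python3 - <<'E'
from h import *
st();snap('wrist','w15.png');snap('side','s15.png');delta([.5674,-.1643,.042],rotd(132.4))
a=cv2.imread('pics/s15.png');c=cv2.imread('pics/w15.png')
f=lambda a,x,y,w,h:cv2.resize(a[y:y+h,x:x+w],(390,390),interpolation=cv2.INTER_CUBIC)
cv2.imwrite('pics/c22.png',np.hstack([f(a,330,240,130,120),f(c,200,180,250,250)]))
E
```

```text
14.55 p [ 0.5668 -0.1643  0.0441] x [-0.672  0.74   0.004] z [-0.004  0.001 -1.   ] j [-16.2  30.    0.8  61.1  -0.   31.6] F [0.7 0.2 0.6] g 0.0299
t [ 0.0007 -0.0003  0.0035] w [-0.06 -0.07 -0.12]
```

View pics/c22.png

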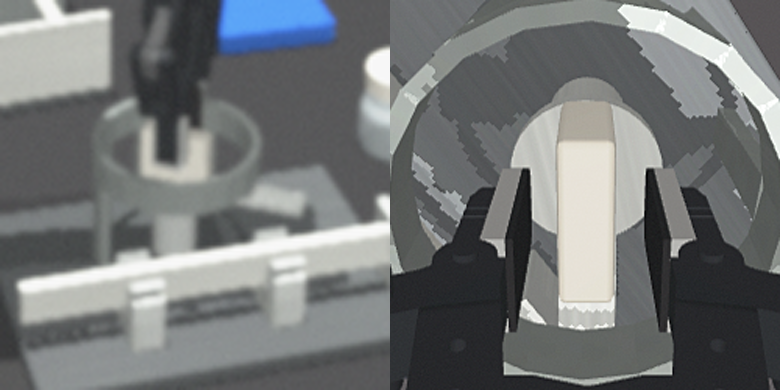

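Request:
{"name": "send_rows", "arguments": {"deltas": [{"grip": 0.1, "translation": [0.0007, 0, 0.001], "twist": [0, 0, 0]}, {"grip": 0.0, "translation": [0.0007, 0, 0.001], "twist": [0, 0, 0]}, {"grip": 0.0, "translation": [0.0007, 0, 0.001], "twist": [0, 0, 0]}]}}

```text
clock: 15.02
eef_pos: [0.5674, -0.1654, 0.0459]
tool_rot: [0.405, 0.914, -0.001, 0.0]
ft_force: [-3.8, -3.5, 6.0]
grip_width: 0.0123
```

```bash
python3 -c "
from h import *
st();delta([.5674,-.1643,.043],rotd(76.9))"
```

```text
15.03 p [ 0.5674 -0.1654  0.0459] x [-0.672  0.741 -0.001] z [-0.001 -0.002 -1.   ] j [-16.2  29.8   0.8  61.   -0.1  31.6] F [-3.8 -3.5  6. ] g 0.0123
t [0.0009 0.0008 0.0029] w [-0.09  0.12 55.32]
```

Request:
{"name": "send_rows", "arguments": {"deltas": [{"grip": 0.0, "translation": [0.0005, 0.0005, -0.001], "twist": [0, 0, 9]}, {"grip": 0.0, "translation": [0.0005, 0.0005, -0.001], "twist": [0, 0, 18]}, {"grip": 0.0, "translation": [0.0005, 0.0005, -0.001], "twist": [0, 0, 27]}, {"grip": 0.0, "translation": [0.0005, 0.0005, -0.001], "twist": [0, 0, 36]}, {"grip": 0.0, "translation": [0.0005, 0.0005, -0.001], "twist": [0, 0, 45]}]}}

```text
clock: 15.65
eef_pos: [0.5662, -0.1659, 0.046]
tool_rot: [0.726, 0.688, -0.003, 0.0]
ft_force: [-1.9, -4.3, -3.1]
grip_width: 0.0123
```

```bash
python3 -c "
from h import *
st();print(bot.get_obs()['ft_torque']);delta([.5674,-.1643,.046],rotd(76.9))"
```

```text
15.65 p [ 0.5662 -0.1659  0.046 ] x [ 0.055  0.998 -0.004] z [-0.004 -0.004 -1.   ] j [-16.2  29.8   0.7  61.1  -0.3  77. ] F [-1.9 -4.3 -3.1] g 0.0123
[-0.85965976  0.44342904  0.09922075]
t [ 0.0017  0.0012 -0.    ] w [-0.18  0.27  9.97]
```

Request:
{"name": "send_rows", "arguments": {"deltas": [{"grip": 0.0, "translation": [0.001, 0.001, 0], "twist": [0, 0, 5]}, {"grip": 0.0, "translation": [0.001, 0.001, 0], "twist": [0, 0, 9]}, {"grip": 0.0, "translation": [0.001, 0.001, 0], "twist": [0, 0, 12]}, {"grip": 0.0, "translation": [0.001, 0.001, 0], "twist": [0, 0, 12]}]}}

```text
clock: 16.15
eef_pos: [0.5658, -0.166, 0.046]
tool_rot: [0.794, 0.608, -0.004, 0.001]
ft_force: [-3.5, -2.8, 1.2]
grip_width: 0.0126
```

```bash
python3 -c "
from h import *
st();print(bot.get_obs()['ft_torque']);delta([.5674,-.1643,.046],rotd(76.9))
snap('scene','sc16.png')"
```

```text
16.15 p [ 0.5658 -0.166   0.046 ] x [ 0.26   0.966 -0.008] z [-0.006 -0.006 -1.   ] j [-16.1  29.8   0.8  61.3  -0.4  89. ] F [-3.5 -2.8  1.2] g 0.0126
[-0.8122038   0.87764856  0.98412936]
t [ 0.002   0.0011 -0.0001] w [-0.25  0.43 -1.95]
```

Request:
{"name": "send_rows", "arguments": {"deltas": [{"grip": 0.1, "translation": [0, 0, 0], "twist": [0, 0, 0]}, {"grip": 0.35, "translation": [0, 0, 0], "twist": [0, 0, 0]}, {"grip": 0.35, "translation": [0, 0, 0], "twist": [0, 0, 0]}]}}

```text
clock: 16.58
eef_pos: [0.5664, -0.1657, 0.0462]
tool_rot: [0.794, 0.608, -0.004, 0.001]
ft_force: [0.0, -0.8, -0.0]
grip_width: 0.0299
```

```bash
python3 - <<'E'
from h import *
st();snap('wrist','w17.png');cv2.imwrite('pics/c23.png',cv2.imread('pics/w17.png')[150:450,150:500])
E
```

```text
16.57 p [ 0.5664 -0.1657  0.0462] x [ 0.26   0.966 -0.007] z [-0.005 -0.006 -1.   ] j [-16.1  29.8   0.9  61.2  -0.4  89. ] F [ 0.  -0.8 -0. ] g 0.0299
```

View pics/c23.png

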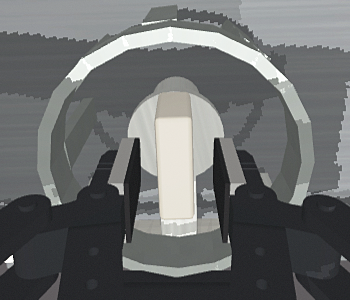

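Fingers are clear of the knob on both sides. Next: raise straight up, then move back toward the robot and look.

Request:
{"name": "send_rows", "arguments": {"deltas": [{"grip": 0.35, "translation": [0, 0, -0.03], "twist": [0, 0, 0]}, {"grip": 0.35, "translation": [0, 0, -0.08], "twist": [0, 0, 0]}, {"grip": 0.35, "translation": [0, 0, -0.13], "twist": [0, 0, 0]}, {"grip": 0.35, "translation": [0, 0, -0.17], "twist": [0, 0, 0]}]}}

```text
clock: 17.12
eef_pos: [0.5679, -0.1646, 0.2189]
tool_rot: [0.794, 0.608, -0.003, 0.002]
ft_force: [-0.2, -0.1, -0.5]
grip_width: 0.0298
```

Request:
{"name": "send_rows", "arguments": {"deltas": [{"grip": 0.35, "translation": [0, -0.03, 0], "twist": [0, 0, 0]}, {"grip": 0.35, "translation": [-0.03, -0.08, 0], "twist": [0, 0, 0]}, {"grip": 0.35, "translation": [-0.04, -0.12, 0], "twist": [0, 0, 0]}, {"grip": 0.35, "translation": [-0.04, -0.12, 0], "twist": [0, 0, 0]}]}}

```text
clock: 17.62
eef_pos: [0.4392, -0.1718, 0.2199]
tool_rot: [0.794, 0.608, -0.003, 0.002]
ft_force: [0.9, -0.4, 0.6]
grip_width: 0.0299
```

```bash
python3 - <<'E'
from h import *
st();snap('wrist','w18.png');snap('side','s18.png');snap('scene','sc18.png')
a=cv2.imread('pics/s18.png');c=cv2.imread('pics/sc18.png')
f=lambda a,x,y,w,h:cv2.resize(a[y:y+h,x:x+w],(390,390),interpolation=cv2.INTER_CUBIC)
cv2.imwrite('pics/c24.png',np.hstack([f(a,320,250,160,120),f(c,170,205,140,110)]))
E
```

```text
17.62 p [ 0.4392 -0.1718  0.2199] x [ 0.262  0.965 -0.006] z [-0.002 -0.006 -1.   ] j [-21.1  10.   -0.9  79.   -0.4  84.1] F [ 0.9 -0.4  0.6] g 0.0299
```

View pics/w18.png

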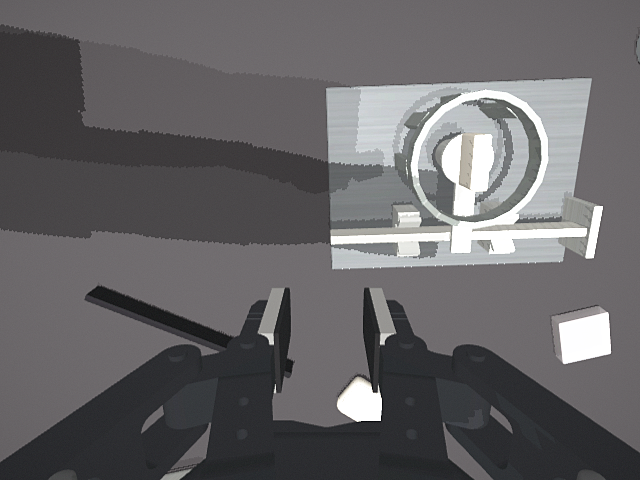

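View pics/c24.png

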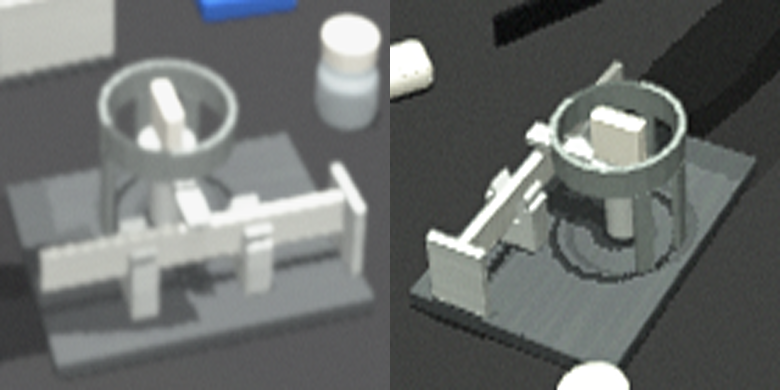

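View pics/sc18.png

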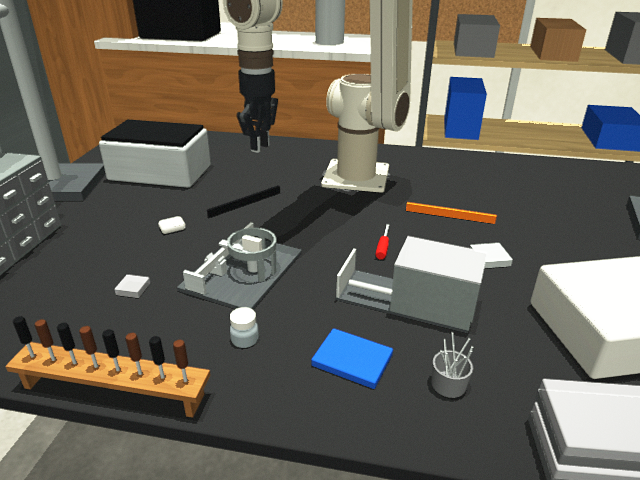

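```bash
python3 - <<'E'
import cv2
a=cv2.imread('pics/w18.png');cv2.imwrite('pics/c25.png',cv2.resize(a[110:270,400:530],None,fx=4.5,fy=3.7,interpolation=cv2.INTER_CUBIC))
E
```

```text
(no output)
```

View pics/c25.png

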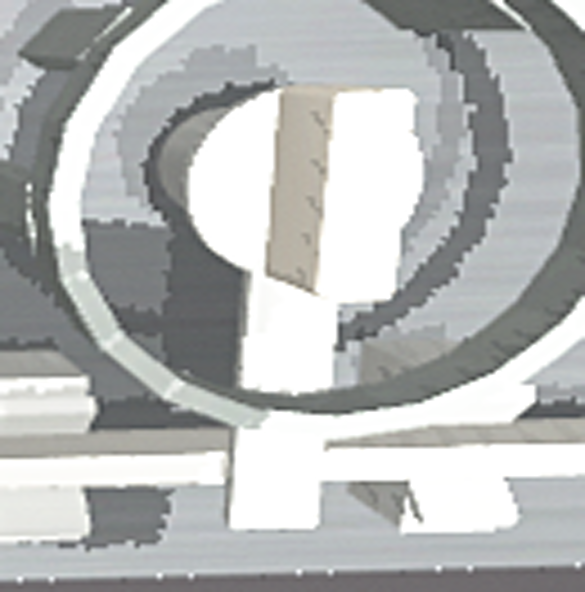

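```bash
python3 - <<'E'
from h import *
W=load('w18')
def bl(x,y,z):
    q=onz(W,400+(x-1.75)/4.5,110+(y-1.35)/3.7,z)-np.array([.5511,-.2344,0]);return np.array([q[0]*.974-q[1]*.2266,q[0]*.2266+q[1]*.974])
for n,a,b,z in(('armR',(335,300),(321,526),.064),('armL',(247,280),(233,440),.064),('knobL',(333,92),(318,293),.095),('knobR',(417,95),(399,298),.095)):
    A,B=bl(*a,z),bl(*b,z);d=B-A;print(n,A.round(4),B.round(4),'v',1.35-np.arctan2(d[0],-d[1]))
q=onz(W,331,240,.054)-np.array([.5511,-.2344,0]);print('end',q[0]*.974-q[1]*.2266)
E
```

```text
armR [0.0075 0.0446] [ 0.0091 -0.0125] v 1.3211106859974293
armL [-0.01  0.05] [-0.0103  0.0106] v 1.3572863040775174
knobL [-0.0082  0.0943] [-0.0075  0.0524] v 1.3344057148935606
knobR [0.0062 0.0932] [0.0069 0.0508] v 1.3318344414121464
end -0.11963314000348645
```

```bash
python3 -c "
from h import *
print(bot.job_done());st()"
```

```text
the job is handed in; nothing more can be done
None
the job is handed in; nothing more can be done
```

The job is handed in at about 17.8 s of the 48 s allowed. The flat bar is home in the engraving block and the keeper lies across it.

**What I did:** I took the flat bar from the bin lane nearer the robot, tipped it 15° and drew it out along its own line over the front stop. I laid it on edge in both cradles and slid it against the end stop, with about 5 N on the stop and 7.5 N on the cradle floor. Only then did I turn the knob clockwise to its stop, where the wrist showed about 1 N m, let go and moved clear.

**Last checks:**
- **Bar:** its free end measured at block x = -119.6 mm, against -120 mm for home. It lies on the channel line to within about 0.4 mm.
- **Keeper:** the edges measured in the wrist picture give 1.32 to 1.36 rad, against a stop at 1.35, and the arm is seen across the bar. I take it to be at its stop from the torque, not from the picture alone.
- **Everything else:** in the last scene view the rod, the black and orange look-alikes and the bystanders look unmoved. I judged this by eye and did not measure it.

**What disagreed:** the real fingertips stand about 27 mm short of the reported TCP. Because of that, my first grasp closed on top of the bar with only about 1 N showing on the wrist. The bar had not moved, so I measured the offset in the pictures and allowed for it from then on.

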